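# Pack the gel cassettes and lock the casting press

## Robot

A 6-joint arm with a two-finger parallel gripper is mounted at the origin on a cart in front of the work surface, level with it; the furniture and walls round the work are solid. World frame = base frame: x ahead of the robot, y to its left, z up, the work surface at z = 0. Lengths are in mm, angles in rad, forces in N, time in s.
With the tool pointing down it reaches from about 275 to 1000 mm from the base axis. Payload 8.4 kg.
Tool frame: the origin (TCP) lies at the very end of the fingers, on their centre line; the grasp point (between the pads) lies 19 mm behind it (r.pinch_z is the distance from the TCP to the grasp point, in mm); z points along the fingers, y is the line along which they close (so a half turn about z gives the same grasp; the last joint's range is limited). The gripper opens to 85 mm and grips with 20 to 120 N. Pads are 22 mm wide; open, the fingers measure 114 mm over their backs; the gripper's body (76 mm by 85 mm) begins 54 mm behind the grasp point. The pads swing forward as they close: fully open they stand 13 mm farther back than shut.
Start: joints at [-1.334, 0.353, 1.633, -0, 1.155, -0.002], TCP at [147.834, -607.267, 231.281] pointing down, gripper open.
Joint ranges: [-2.63, 2.63], [-0.92, 2.1], [0.06, 2.66], [-1.3, 4.44], [0, 2.69], [-3.02, 3.02]. Speed limits (rad/s): [2.22, 2.22, 2.79, 3.14, 3.14, 3.14].

## Interface

Orientations are given as [roll, pitch, yaw] about the fixed x, y, z axes, in that order (R = Rz(yaw) Ry(pitch) Rx(roll)).
In Python, from rig import r gives the robot as it stands.
- The arm moves only by the tool carry_out, never from a script. Its argument "series" is a list of rows, each a list of 7 numbers: the turn, a rotation vector about the tool's x, y, z as a fraction of full scale, then the shift along the tool's x, y, z as a fraction of full scale, then the gripper command: -1 is fully open, 1 is shut, values between are in proportion. A call has 1 to 8 rows; each row is the pose to reach, as a shift and turn from the pose commanded when the call began, along the tool's axes at that moment, turning the shorter way round; what a row does not reach only later rows make up. Full scale, the value 1, is 0.25 m for a shift and pi rad for a turn. A row lasts 1/8 s, in which the tool goes at most 62.5 mm and 10.7 degrees, less where a joint would pass 70% of its speed; a pose out of reach is approached as far as the arm can. A call with a number of a shift or a turn outside -1 to 1 is refused whole. A call with a gripper value outside its range is refused whole. The fingers move at their own pace and stop on an object; "force" is the grip in N (left out, the last holds). Time passes only in rows, so rows that repeat a pose let the fingers close. It gives the time, the measured TCP pose, the force, the opening and the grip force at its end, in the units of the state.
- r.sense(): the state, without advancing time (a new reading comes with each control period).
- r.grab_frame(name): name is "scene" or "side" or "wrist"; returns the picture (400x640x3 uint8, red, green, blue); there is no depth.
- r.get_calibration(name): a dict with "K" (3x3 intrinsics, pixels), "distortion" ([k1, k2, p1, p2, k3] as OpenCV has them; the pictures are not rectified), "pose" (4x4, takes a point from camera to world coordinates). Camera axes: x right, y up, looking along -z (the intrinsics and any distortion apply to the point x, -y, -z); pixel columns grow to the right and rows downward; lengths in mm; the calibration is good to about 2 mm. A picture is of the moment at which its call begins: read the wrist's pose just before it. get_calibration takes no time and is no camera call; for the wrist camera it gives the pose at the moment of the call.
- r.sign_off(): hands the job in; it is judged then, once.
Trained networks look in the newest picture that a camera, given by its name, has taken for a name from the list of things; names that differ only in an ending like _2 or _b are one class to them, and where a whole thing is asked for, a point or a joint stands for the part that bears it (a point fixed in the world has none). Each returns a list of dicts, best first, with "score" (0 to 1); they miss things now and then, are a little off and sometimes report something else, mostly with a low value. They report only what shows in the picture. A call takes as long as a camera call. They do not tell look-alikes from the thing itself.
- r.silhouettes(camera, label): "region" (400x640 bool, what is visible of it) and "position" ([row, column] in pixels, amid what is visible of it).
The state is a dict: "clock": time; "qpos": joint angles; "qvel": joint speeds; "joint_efforts": joint torques, N m; "eef_pos": TCP position; "tcp_rot": TCP orientation; "contact_force": force on the tool from outside, world axes, zero at the start; "wrist_torque": the same for the moment, N m; "opening": opening from 0.0 (shut) to 1.0 (fully open); "grasp_force": force on a finger pad.
Only numpy, scipy, OpenCV 4.12 (cv2) and the standard library are available. Lean on these libraries where they do the work, as an engineer would, in place of code of your own. Each camera call takes 0.05 s, during which the arm holds its last target. There are 200 camera calls.

## Task

Pack the gel-casting press: swing its arm clear, lay all the glass cassettes on the bench flat in its nest, then make the stack up to 51 mm with a fitting choice of the coloured filler plates (white 6, yellow 9, green 12, blue 15, red 18 mm; each cassette is 9 mm), a filler on top so that the foot never presses on glass. Then swing the arm back over the nest up to its stop, push the wing knob down against its spring, turn it clockwise a quarter turn and let it rise into its lock, so that the sprung foot holds the stack. Do not knock over or shift the two reagent bottles standing behind the press.

Things in the scene. Friction and masses are not known exactly. Their poses are not given: they have to be found in the camera images.
- nest (a point): Centre of the nest floor, 12 mm above the bench, in the fixed press (aluminium base 236 x 78 mm). It takes 84 x 52 mm plates lying flat, long side along this frame's x; +x points to the pivot post. Four white corner guides, 58 mm above the floor, flared tops, 3 mm play all round; they cover the outer 13 mm of each side, the rest is open for fingers. Right stack height from here: 51 mm.
- pivot (a point): On the vertical axis of the steel pivot post (24 mm across), 100 mm above the bench, 95 mm from the nest centre along the nest's +x. The blue swing arm turns about it, 90 to 113 mm above the bench.
- knob (a point): Centre of the black wing knob on the spindle, 95 mm from the pivot. Wing: bar 44 mm long (this x), 12 wide (y); top 14 mm above this point. It stands on a flange 44 mm across, 6 mm thick, top 13 mm below this point. z up; 166 mm above the bench when up. Below: aluminium sleeve 33 mm across, 88 to 126 mm above the bench. Arm over nest, knob unturned: x is the nest's x.
- swing (a joint): Swing arm, rad: 0 = at its stop, spindle exactly over the nest centre; grows as it swings away, anticlockwise seen from above (to the right of the nest), to 2.0. Stays where it is left; moves with about 2 N at the knob.
- plunger (a joint): Spindle, m: 0 = up (spring return), grows as it is pushed down, to 0.0205. The knob turns only while this is over 0.017. Let go when fully turned, it rises and rests locked in its notch at about 0.014. Spring 3 to 8 N, plus the foot's spring once that touches the stack (about 15 N in all at 0.018).
- twist (a joint): Turn of the knob in its bayonet slot, rad: 0 = free to go up and down; grows clockwise seen from above to its stop at 1.40 (a short quarter turn), where the pin can rise into the notch. Above the shelf (spindle under 0.017) the slot wall blocks the turn.
- foot (a joint): Sprung rubber foot (30 mm across) under the spindle, m: how far it is pressed in, 0 to 0.008, 1.2 N per mm. Its underside is 62 mm above the nest floor with spindle up and goes down with it. Locked on a 51 mm stack it reads about 0.003; with 48 mm it hangs free (0); with 54 mm the spindle cannot go down far enough to turn.
- cassette_1_mid (a point): Centre of gel cassette 1, half-way up: clear glass sandwich with grey side strips and an orange gasket strip at one end, 84 (x) x 52 (y) x 9 mm high (z up when flat), 80 g. Lies flat on the bench left of the press. May be absent.
- cassette_2_mid (a point): Centre of gel cassette 2, half-way up: clear glass sandwich with grey side strips and an orange gasket strip at one end, 84 (x) x 52 (y) x 9 mm high (z up when flat), 80 g. Lies flat on the bench left of the press. May be absent.
- cassette_3_mid (a point): Centre of gel cassette 3, half-way up: clear glass sandwich with grey side strips and an orange gasket strip at one end, 84 (x) x 52 (y) x 9 mm high (z up when flat), 80 g. Lies flat on the bench left of the press. May be absent.
- cassette_4_mid (a point): Centre of gel cassette 4, half-way up: clear glass sandwich with grey side strips and an orange gasket strip at one end, 84 (x) x 52 (y) x 9 mm high (z up when flat), 80 g. Lies flat on the bench left of the press. May be absent.
- filler_6_mid (a point): Centre of the white filler plate, half-way up: white plastic, 84 (x) x 52 (y) x 6 mm thick (z up when flat), two dark dots on top, 54 g. Lies flat on the bench right of the press. May be absent.
- filler_9_mid (a point): Centre of the yellow filler plate, half-way up: yellow plastic, 84 (x) x 52 (y) x 9 mm thick (z up when flat), two dark dots on top, 66 g. Lies flat on the bench right of the press. May be absent.
- filler_12_mid (a point): Centre of the green filler plate, half-way up: green plastic, 84 (x) x 52 (y) x 12 mm thick (z up when flat), two dark dots on top, 78 g. Lies flat on the bench right of the press. May be absent.
- filler_15_mid (a point): Centre of the blue filler plate, half-way up: blue plastic, 84 (x) x 52 (y) x 15 mm thick (z up when flat), two dark dots on top, 90 g. Lies flat on the bench right of the press. May be absent.
- filler_18_mid (a point): Centre of the red filler plate, half-way up: red plastic, 84 (x) x 52 (y) x 18 mm thick (z up when flat), two dark dots on top, 102 g. Lies flat on the bench right of the press. May be absent.
- amber_bottle: amber reagent bottle with black cap, 50 mm across, 98 mm high, standing behind and left of the press; origin at the centre of its underside. Not to be disturbed.
- green_bottle: white dropper bottle with green cap, 42 mm across, 99 mm high, standing behind and left of the press; origin at the centre of its underside. Not to be disturbed.
There are look-alikes about, which are no part of the job. What is shaped like the part that bears cassette_4_mid but purple is not meant.

How it is judged (in metres and radians):
On the way, in this order (a step that is already met when the one before it is completed fails the run):
1. every cassette lies flat in the nest (horizontal distance between each of cassette_1_mid, cassette_2_mid, cassette_3_mid, cassette_4_mid and nest below 0.006 m and z of cassette_1_mid in the frame of nest between 0.002 and 0.05 m and angle between each of cassette_1_mid, cassette_2_mid, cassette_3_mid, cassette_4_mid's own z axis and vertical below 0.06 rad and z of cassette_2_mid in the frame of nest between 0.002 and 0.05 m and z of cassette_3_mid in the frame of nest between 0.002 and 0.05 m and z of cassette_4_mid in the frame of nest between 0.002 and 0.05 m), for 0.3 s.
2. the arm is swung back over the nest up to its stop (value of joint swing below 0.04 rad), for 0.2 s.
3. the knob has been pushed down past the lock and turned a quarter turn (value of joint twist above 1.25 rad), for 0.1 s.
At the end, for the whole second after the job is handed in: All cassettes flat in the nest (within 6 mm of its centre), arm at its stop (0.05 rad), knob turned at least 1.25 rad and risen into its notch (spindle at 12.5 to 15.5 mm), foot pressed in 1.2 to 4.8 mm, as it is on a stack of 51 mm within about 1.5 mm (all of step 1 and value of joint swing below 0.05 rad and value of joint twist above 1.25 rad and value of joint plunger between 0.0125 and 0.0155 m and value of joint foot between 0.0012 and 0.0048 m); the robot touches nothing.
It fails at once if the foot presses on the glass of a cassette (contact force between foot and cassette_1 above 1 N or contact force between foot and cassette_2 above 1 N or contact force between foot and cassette_3 above 1 N or contact force between foot and cassette_4 above 1 N).
It fails at once if a reagent bottle is shifted or knocked over (distance of any of amber_bottle, green_bottle from where it was at the start of the episode above 0.03 m or angle between any of amber_bottle, green_bottle's own z axis and vertical above 0.4 rad).
Of cassette_1, cassette_2, cassette_3, cassette_4 only 2 to 4 are there at a start; the rules pass over those that are not, and their reading is None.
Of filler_6, filler_9, filler_12, filler_15, filler_18 only 4 to 5 are there at a start; the rules pass over those that are not, and their reading is None.
At some moment in a run one of cassette_1, cassette_2, cassette_3, cassette_4, filler_6, filler_9, filler_12, filler_15, filler_18 may be knocked a few centimetres aside while the robot is not near it.
Once in a run the grip may slacken for a moment while it holds something.
It also fails if it takes over 210 s, if anything falls off the work surface, if the arm or the gripper's body presses on something with over 40 N, if the wrist force passes 120 N, or if a joint passes its speed limit or range.

## Working session

There is one attempt and no reset: what is moved stays moved. The work goes in short steps, Python scripts to look and compute and a tool call to move; the robot and the scene stay as the last step left them, time stands still between calls to the robot, and variables do not carry over. Pictures are saved under pics/ and viewed, at most 14 in all, crops included, and the job is handed in when it is done.

Besides the shell and the picture viewer there is one more tool, called after "Emit:" as name([rows], argument=value, ...), one row to a line, values as JSON. carry_out: Moves the arm, as the interface text tells. Its arguments: {"type":"object","properties":{"series":{"type":"array"},"force":{"type":"number"}},"required":["series"]}

```bash
ls; mkdir -p pics
python3 - <<'E'
from rig import r
import cv2,numpy as np
for n in ["scene","side"]:
    im=r.grab_frame(n); cv2.imwrite(f"pics/{n}0.png",im[:,:,::-1])
    c=r.get_calibration(n); print(n,c['K'],c['distortion'],np.round(c['pose'],3).tolist())
c=r.get_calibration("wrist"); print(c['K'],c['distortion'],np.round(c['pose'],3).tolist())
print(r.sense())
E
```

```text
pics
scene [[495.14944519   0.         320.22791923]
 [  0.         495.14944519 201.20025173]
 [  0.           0.           1.        ]] [0.00548451 0.         0.         0.         0.        ] [[-0.886, 0.25, -0.39, -11.227], [-0.463, -0.481, 0.744, 1075.674], [-0.001, 0.84, 0.543, 914.533], [0.0, 0.0, 0.0, 1.0]]
side [[446.58738307   0.         328.656395  ]
 [  0.         446.58738307 199.50631243]
 [  0.           0.           1.        ]] [-0.0902265  0.         0.         0.         0.       ] [[0.901, 0.228, -0.37, 44.126], [-0.435, 0.447, -0.782, -1121.318], [-0.013, 0.865, 0.502, 827.939], [0.0, 0.0, 0.0, 1.0]]
[[313.17113658   0.         322.11776122]
 [  0.         313.17113658 196.87304736]
 [  0.           0.           1.        ]] [-0.04210117  0.          0.          0.          0.        ] [[0.237, 0.936, 0.26, 214.455], [-0.972, 0.228, 0.063, -591.572], [-0.0, -0.267, 0.964, 373.747], [0.0, 0.0, 0.0, 1.0]]
{'clock': 0.1, 'qpos': array([-1.33440983e+00,  3.53541056e-01,  1.63407444e+00,  3.94087120e-05,
        1.15520243e+00, -2.39102457e-03]), 'qvel': array([ 9.02946000e-04, -9.68143496e-04, -2.74807651e-03, -4.92227809e-05,
        1.36561492e-03, -9.88643369e-04]), 'joint_efforts': array([ 5.40289511e-04, -6.06358624e+01, -3.42818749e+01,  5.01684872e-05,
        3.85777355e-03,  7.36089930e-06]), 'eef_pos': array([ 147.73755484, -606.84063133,  230.65410615]), 'tcp_rot': array([-3.14036748e+00, -3.89641267e-05,  2.38761560e-01]), 'contact_force': array([-0.47576992, -0.57437571, -0.44184232]), 'wrist_torque': array([-0.06078155,  0.01662287, -0.01232374]), 'grasp_force': 0.0, 'opening': 1.0006925971088079}
```

View pics/scene0.png

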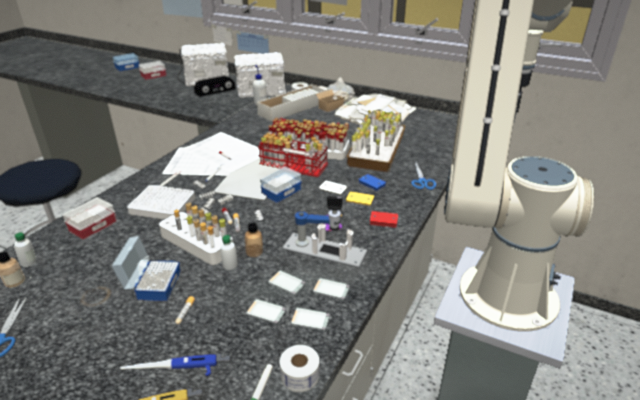

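View pics/side0.png

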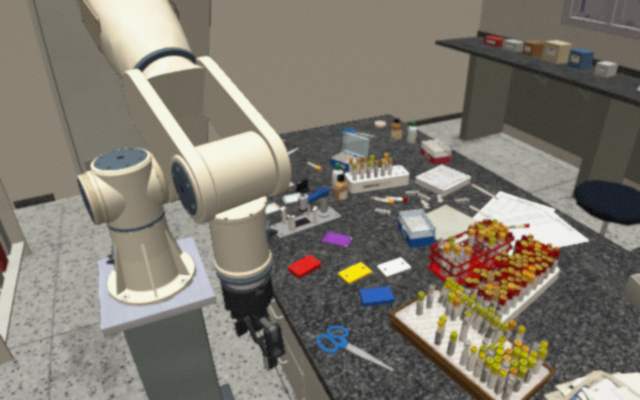

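The scene view shows 4 cassettes at about (267,310), (310,318), (286,282) and (331,289), with the press at (325,245). The side view shows the blue (377,295), red (305,265), yellow (354,272) and white (393,266) fillers, and the purple look-alike at (337,239). Four cassettes make 36 mm, so the blue 15 mm filler completes the stack.

```bash
cat > h.py <<'E'
from rig import r
import numpy as np, cv2
from scipy.spatial.transform import Rotation as R
def proj(cal,P):
    P=np.atleast_2d(P).astype(float); T=np.linalg.inv(cal['pose'])
    p=(T[:3,:3]@P.T).T+T[:3,3]; p=p*[1,-1,-1]
    return cv2.projectPoints(p.reshape(-1,1,3),np.zeros(3),np.zeros(3),np.array(cal['K']),np.array(cal['distortion']))[0][:,0]
def back(cal,uv,z):
    uv=np.atleast_2d(uv).astype(float)
    n=cv2.undistortPoints(uv.reshape(-1,1,2),np.array(cal['K']),np.array(cal['distortion']))[:,0]
    d=np.c_[n[:,0],-n[:,1],-np.ones(len(n))]@cal['pose'][:3,:3].T; o=cal['pose'][:3,3]
    return (o+d*((z-o[2])/d[:,2])[:,None])[:,:2]
def plate(cal,reg,z):
    "rectangle fit on plane z: centre, long-axis yaw (deg), sides"
    c=max(cv2.findContours(reg.astype(np.uint8),cv2.RETR_EXTERNAL,cv2.CHAIN_APPROX_NONE)[0],key=cv2.contourArea)[:,0]
    w=back(cal,c,z).astype(np.float32); (cx,cy),(a,b),t=cv2.minAreaRect(w)
    if a<b: t+=90;a,b=b,a
    return round(cx,1),round(cy,1),round((t+90)%180-90,1),round(a,1),round(b,1)
def pose():
    s=r.sense(); return s['eef_pos'],R.from_euler('xyz',s['tcp_rot']),s
def rows(targets):
    "targets: list of (x,y,z,yaw_deg) tool down (yaw as tcp_rot[2]); prints row turn+shift relative to now"
    p,q,_=pose()
    for x,y,z,a in targets:
        sh=q.inv().apply(np.array([x,y,z])-p)/250
        tv=(q.inv()*R.from_euler('xyz',[np.pi,0,np.radians(a)])).as_rotvec()/np.pi
        print((x,y,z,a),np.round(tv,4).tolist(),np.round(sh,4).tolist())
def st():
    s=r.sense(); print('t',round(s['clock'],2),'p',np.round(s['eef_pos'],1),'rpy',np.round(np.degrees(s['tcp_rot']),1),'F',np.round(s['contact_force'],1),'op',round(s['opening'],3),'g',round(s['grasp_force'],1))
E
python3 - <<'E'
from h import *
for n in ["scene","side"]:
    cal=r.get_calibration(n); r.grab_frame(n)
    for lab,z in [("cassette_1_mid",9),("filler_6_mid",6),("filler_9_mid",9),("filler_12_mid",12),("filler_15_mid",15),("filler_18_mid",18),("knob",166),("amber_bottle",50),("green_bottle",50)]:
        for d in r.silhouettes(n,lab)[:6]:
            v,u=d['position']; print(n,lab,round(d['score'],2),(int(u),int(v)),plate(cal,d['region'],z), np.round(back(cal,(u,v),z),0)[0])
E
```

```text
scene cassette_1_mid 0.8 (332, 292) (417.7, 197.2, 8.1, 85.6, 59.1) [408. 208.]
scene filler_6_mid 0.69 (332, 184) (641.9, -267.2, -2.0, 81.3, 55.4) [ 654. -286.]
scene filler_9_mid 0.73 (357, 196) (528.5, -242.8, 10.2, 86.4, 65.5) [ 540. -254.]
scene filler_15_mid 0.66 (375, 182) (531.0, -355.0, -14.0, 96.2, 73.8) [ 519. -358.]
scene filler_15_mid 0.59 (334, 202) (587.8, -171.0, -63.1, 85.5, 50.6) [ 588. -174.]
scene filler_18_mid 0.94 (386, 219) (405.4, -152.5, 17.2, 84.5, 74.9) [ 398. -157.]
scene knob 0.79 (337, 202) (486.0, 37.6, -63.1, 71.2, 44.9) [481.  31.]
scene amber_bottle 0.97 (253, 241) (689.7, 156.8, -52.5, 161.2, 52.5) [681. 168.]
scene amber_bottle 0.38 (265, 311) (500.3, 380.0, 7.2, 83.1, 54.7) [500. 381.]
scene green_bottle 0.97 (229, 254) (716.3, 236.3, -51.4, 159.6, 42.4) [706. 244.]
scene green_bottle 0.59 (385, 217) (391.8, -110.1, 17.6, 80.3, 72.9) [ 390. -121.]
side cassette_1_mid 0.69 (309, 212) (572.3, 135.7, 53.9, 411.2, 211.7) [550. 102.]
side cassette_1_mid 0.58 (272, 210) (437.4, 191.7, -84.5, 66.9, 59.0) [438. 174.]
side filler_6_mid 0.59 (393, 266) (647.6, -278.2, -0.8, 83.3, 52.1) [ 650. -277.]
side filler_9_mid 0.74 (355, 270) (533.8, -254.4, 9.0, 93.2, 60.0) [ 539. -248.]
side filler_9_mid 0.74 (307, 195) (615.6, 222.5, 71.3, 244.2, 120.5) [591. 220.]
side filler_15_mid 0.23 (335, 174) (760.4, 314.9, 55.2, 187.7, 32.2) [758. 316.]
side filler_18_mid 0.64 (304, 265) (411.5, -173.2, 14.3, 98.7, 74.5) [ 416. -170.]
side knob 0.57 (306, 215) (471.1, -104.9, 54.8, 332.4, 177.2) [ 440. -144.]
side knob 0.52 (301, 184) (495.3, 24.5, 67.9, 91.9, 37.3) [498.  34.]
side amber_bottle 0.85 (340, 189) (697.2, 154.3, 63.6, 206.0, 47.8) [685. 135.]
side green_bottle 0.42 (334, 172) (733.4, 255.5, 62.7, 170.6, 38.8) [726. 266.]
```

Run:
```python
from h import *
cal=r.get_calibration("scene")
print(np.round(back(cal,[(310,318),(286,282),(267,310),(331,289),(325,250),(290,243),(365,255)],9)))
rows([(300,-400,400,0),(300,-360,400,0)]); st()
```

```text
[[416. 316.]
 [535. 231.]
 [524. 342.]
 [416. 200.]
 [505.  60.]
 [613.  79.]
 [392.  28.]]
(300, -400, 400, 0) [0.0, -0.0, 0.076] [0.7875, -0.6616, -0.6747]
(300, -360, 400, 0) [0.0, -0.0, 0.076] [0.8254, -0.8171, -0.6747]
t 1.1 p [ 147.8 -607.3  231.3] rpy [180.   -0.   13.7] F [1.1 0.  1.2] op 0.998 g 0.0
```

Emit:
carry_out([
  [0,0,0.076,0.8,-0.8,-0.66,-1],
  [0,0,0.076,0.8,-0.8,-0.66,-1],
  [0,0,0.076,0.8,-0.8,-0.66,-1],
  [0,0,0.076,0.8,-0.8,-0.66,-1],
  [0,0,0.076,0.8,-0.8,-0.66,-1],
  [0,0,0.076,0.8,-0.8,-0.66,-1],
])

```text
clock: 1.85
eef_pos: [296.4, -364.1, 398.8]
tcp_rot: [3.139, -0.003, 0.003]
contact_force: [-0.3, -0.4, 0.7]
opening: 0.999
grasp_force: 0.0
```

Emit:
carry_out([
  [0,0,0,0.5,-1,0,-1],
  [0,0,0,0.5,-1,0,-1],
  [0,0,0,0.5,-1,0,-1],
  [0,0,0,0.5,-1,0,-1],
  [0,0,0,0.5,-1,0,-1],
  [0,0,0,0.5,-1,0,-1],
])

```text
clock: 2.6
eef_pos: [420.3, -114.6, 395.6]
tcp_rot: [-3.141, 0.001, 0.003]
contact_force: [-1.0, 0.3, 0.0]
opening: 0.996
grasp_force: 0.0
```

Emit:
carry_out([
  [0,0,0,0.1,-0.8,0,-1],
  [0,0,0,0.1,-0.8,0,-1],
  [0,0,0,0.1,-0.8,0,-1],
  [0,0,0,0.1,-0.8,0,-1],
  [0,0,0,0.1,-0.8,0,-1],
  [0,0,0,0.1,-0.8,0,-1],
])

```text
clock: 3.35
eef_pos: [444.9, 82.6, 396.1]
tcp_rot: [3.141, 0.0, -0.002]
contact_force: [-0.1, 0.9, 0.7]
opening: 0.997
grasp_force: 0.0
```

Run:
```python
from h import *
st(); im=r.grab_frame("wrist"); cal=r.get_calibration("wrist"); cv2.imwrite("pics/w1.png",im[:,:,::-1])
for lab,z in [("cassette_1_mid",9),("knob",166),("nest",12)]:
  try:
    for d in r.silhouettes("wrist",lab)[:6]:
        v,u=d['position']; print(lab,round(d['score'],2),(int(u),int(v)),plate(cal,d['region'],z), np.round(back(cal,(u,v),z),0)[0])
  except Exception as e: print(lab,e)
```

```text
t 3.35 p [444.9  82.6 396.1] rpy [ 1.8e+02  0.0e+00 -1.0e-01] F [-0.1  0.9  0.7] op 0.997 g 0.0
cassette_1_mid 0.71 (257, 167) (422.5, 191.7, 7.7, 82.2, 55.5) [418. 192.]
cassette_1_mid 0.6 (365, 126) (488.1, 9.6, -17.9, 56.7, 56.7) [487.   9.]
knob 0.87 (368, 126) (496.2, 30.7, 78.9, 40.2, 39.5) [495.  27.]
knob 0.67 (541, 24) (606.2, -168.2, 1.5, 54.0, 38.9) [ 608. -162.]
knob 0.38 (260, 165) (449.9, 160.2, 8.0, 59.4, 39.9) [450. 156.]
nest 0.83 (339, 110) (514.8, 40.3, 6.7, 237.2, 110.0) [513.  54.]
nest 0.25 (542, 27) (643.8, -270.8, 1.1, 78.0, 55.9) [ 643. -264.]
```

View pics/w1.png

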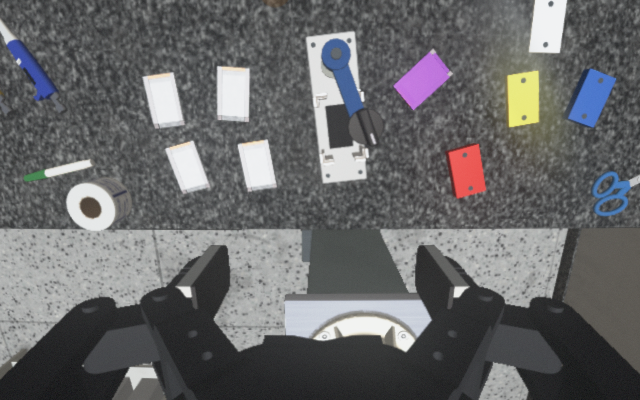

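The wrist view shows the base corners at (307,38), (354,31), (366,180) and (324,184). The pivot cap is at (336,54) and the knob at (367,126). The arm partly covers the nest, and all 4 cassettes and 4 fillers are visible.

Run:
```python
from h import *
cal=r.get_calibration("wrist")
c=back(cal,[(307,38),(354,31),(366,180),(324,184)],12); print(c.round(1))
e=(c[0]+c[1]-c[2]-c[3])/2; print(np.linalg.norm(e),np.degrees(np.arctan2(e[1],e[0])),c.mean(0))
for z in (113,118): print('pivot',back(cal,(336,53),z).round(1))
pv=back(cal,(336,53),115)[0]; u=e/np.linalg.norm(e); print('nest',pv-95*u, back(cal,(340,126),12))
kn=back(cal,(366,126),153)[0]; d=kn-pv; print('knob',kn,np.linalg.norm(d)); 
sw=np.arctan2(d[1],d[0])-np.arctan2(-u[1],-u[0]); print('swing',(sw+np.pi)%(2*np.pi)-np.pi)
base=np.arctan2(-u[1],-u[0])
P=[(*(pv+95*np.array([np.cos(base+t),np.sin(base+t)])).round(0),z,0) for t,z in [(-.3,250),(-.3,145),(0,145),(.3,145),(.6,145),(.9,145),(1.1,145),(1.2,145)]]
rows(P)
```

```text
[[622.6 105. ]
 [632.6  32.5]
 [397.5   6.3]
 [390.5  78.8]]
235.07403785986662 6.397723767917357 [510.79436154  55.65081895]
pivot [[584.   64.3]]
pivot [[583.2  64.5]]
nest [489.30103595  53.78789658] [[488.59247328  52.37326912]]
knob [495.24038391  28.99848287] 95.27945204162678
swing 0.2687242136816761
(np.float64(490.0), np.float64(82.0), 250, 0) [0.0001, -0.0001, -0.0006] [0.1804, 0.0043, 0.5855]
(np.float64(490.0), np.float64(82.0), 145, 0) [0.0001, -0.0001, -0.0006] [0.1804, 0.0042, 1.0055]
(np.float64(489.0), np.float64(54.0), 145, 0) [0.0001, -0.0001, -0.0006] [0.1766, 0.1162, 1.0055]
(np.float64(497.0), np.float64(26.0), 145, 0) [0.0001, -0.0001, -0.0006] [0.2088, 0.2282, 1.0055]
(np.float64(512.0), np.float64(2.0), 145, 0) [0.0001, -0.0001, -0.0006] [0.269, 0.3241, 1.0056]
(np.float64(533.0), np.float64(-16.0), 145, 0) [0.0001, -0.0001, -0.0006] [0.3531, 0.3959, 1.0056]
(np.float64(550.0), np.float64(-25.0), 145, 0) [0.0001, -0.0001, -0.0006] [0.4211, 0.4318, 1.0056]
(np.float64(559.0), np.float64(-27.0), 145, 0) [0.0001, -0.0001, -0.0006] [0.4572, 0.4397, 1.0056]
```

Emit:
carry_out([
  [0,0,0,0.18,-0.03,0.5,1],
  [0,0,0,0.18,-0.03,0.5,1],
  [0,0,0,0.18,-0.03,0.6,1],
  [0,0,0,0.18,-0.03,0.8,1],
  [0,0,0,0.18,-0.03,1.0,1],
  [0,0,0,0.18,-0.03,1.0,1],
  [0,0,0,0.18,-0.03,1.0,1],
])

```text
clock: 4.42
eef_pos: [490.9, 91.7, 147.9]
tcp_rot: [-3.141, -0.002, -0.0]
contact_force: [0.3, 0.3, 0.8]
opening: 0.001
grasp_force: 0.0
```

Emit:
carry_out([
  [0,0,0,0,0.07,0,1],
  [0,0,0,0,0.14,0,1],
  [0,0,0,0.01,0.2,0,1],
  [0,0,0,0.03,0.26,0,1],
  [0,0,0,0.06,0.31,0,1],
  [0,0,0,0.09,0.36,0,1],
  [0,0,0,0.13,0.4,0,1],
  [0,0,0,0.17,0.43,0,1],
])

```text
clock: 5.42
eef_pos: [532.6, -16.4, 145.9]
tcp_rot: [3.141, 0.001, -0.0]
contact_force: [-1.0, 1.2, -0.7]
opening: 0.002
grasp_force: 0.7
```

Emit:
carry_out([
  [0,0,0,0.04,0.02,0,1],
  [0,0,0,0.07,0.04,0,1],
  [0,0,0,0.1,0.04,0,1],
  [0,0,0,0.1,0.04,0,1],
  [0,0,0,0.06,-0.04,0,1],
  [0,0,0,0.0,-0.2,-0.5,1],
  [0,0,0,0.0,-0.2,-0.7,-1],
  [0,0,0,0.0,-0.2,-0.7,-1],
])

```text
clock: 6.42
eef_pos: [531.2, 36.0, 323.6]
tcp_rot: [-3.141, -0.001, 0.001]
contact_force: [1.1, 0.1, -0.5]
opening: 0.422
grasp_force: 0.0
```

Run:
```python
from h import *
st(); rows([(430,120,330,6.4),(415,120,400,6.4)])
```

```text
t 6.42 p [531.2  36.  323.6] rpy [-1.8e+02 -0.0e+00  1.0e-01] F [ 1.1  0.1 -0.5] op 0.422 g 0.0
(430, 120, 330, 6.4) [-0.0001, -0.0003, -0.0352] [-0.4045, -0.3363, -0.026]
(415, 120, 400, 6.4) [-0.0001, -0.0003, -0.0352] [-0.4643, -0.3364, -0.306]
```

Emit:
carry_out([
  [0,0,0,-0.4,-0.45,0,-1],
  [0,0,0,-0.4,-0.45,0,-1],
  [0,0,0,-0.4,-0.45,0,-1],
  [0,0,0,-0.4,-0.45,0,-1],
  [0,0,0,-0.4,-0.45,0,-1],
])

```text
clock: 7.05
eef_pos: [432.3, 146.9, 321.4]
tcp_rot: [3.142, -0.001, 0.001]
contact_force: [0.3, -0.2, 0.2]
opening: 0.998
grasp_force: 0.0
```

Run:
```python
from h import *
st(); im=r.grab_frame("wrist"); cal=r.get_calibration("wrist"); cv2.imwrite("pics/w2.png",im[:,:,::-1])
for d in r.silhouettes("wrist","cassette_1_mid")[:8]:
    v,u=d['position']; print(round(d['score'],2),(int(u),int(v)),plate(cal,d['region'],9))
# own segmentation of pale plates
hsv=cv2.cvtColor(im,cv2.COLOR_RGB2HSV); m=((hsv[:,:,2]>165)&(hsv[:,:,1]<60)).astype(np.uint8); m[240:]=0
m=cv2.morphologyEx(m,cv2.MORPH_OPEN,np.ones((3,3)))
n,l,s,c=cv2.connectedComponentsWithStats(m)
for i in range(1,n):
    if s[i,4]>400: print(s[i].tolist(),plate(cal,l==i,9))
```

```text
t 7.05 p [432.3 146.9 321.4] rpy [ 1.8e+02 -0.0e+00  1.0e-01] F [ 0.3 -0.2  0.2] op 0.998 g 0.0
0.77 (290, 166) (423.3, 192.0, 8.4, 83.3, 52.7)
0.44 (517, 9) (624.9, -124.8, -87.9, 94.7, 43.5)
[608, 0, 32, 38, 1090] (629.5, -272.0, -86.6, 49.0, 47.7)
[353, 10, 75, 176, 6490] (513.6, 46.8, 6.4, 234.6, 93.0)
[245, 49, 39, 66, 2383] (539.9, 225.9, -4.4, 83.7, 52.0)
[158, 56, 48, 65, 2272] (531.2, 341.4, 6.2, 83.5, 52.2)
[184, 137, 50, 61, 1900] (420.1, 313.8, 14.6, 83.3, 52.2)
[268, 136, 44, 59, 1966] (422.9, 192.8, 8.2, 82.1, 52.8)
[42, 158, 54, 20, 516] (420.7, 530.3, -77.9, 93.1, 14.2)
[67, 186, 58, 54, 1989] (348.9, 501.2, -89.5, 92.8, 87.5)
```

View pics/w2.png

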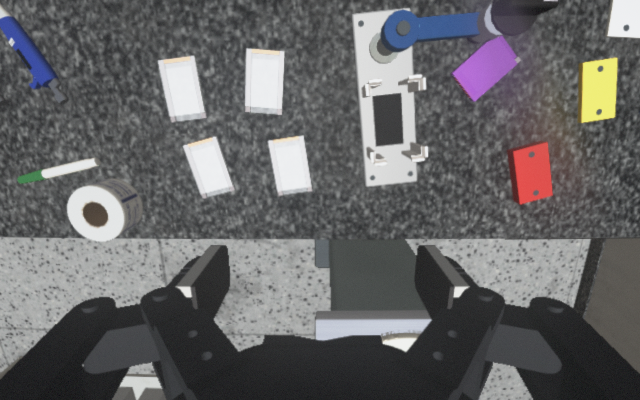

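The view is clear: the press arm is swung right and the nest's black floor is at about (388,120). My segmentation gives all four cassettes at the right size.

```bash
cat >> h.py <<'E'
def plan(calls,start=None):
    "calls: list of lists of (x,y,z,yaw,grip); prints rows relative to each call's start"
    p,q,_=pose()
    for c in calls:
        out=[]
        for x,y,z,a,g in c:
            t=np.array([x,y,z],float); Q=R.from_euler('xyz',[np.pi,0,np.radians(a)])
            sh=q.inv().apply(t-p)/250; tv=(q.inv()*Q).as_rotvec()/np.pi
            n=max(np.linalg.norm(sh)*250/62.5,np.linalg.norm(tv)*180/10.7)
            out.append(f"[0,0,{tv[2]:.3f},{sh[0]:.3f},{sh[1]:.3f},{sh[2]:.3f},{g}]~{n:.1f}")
        p,q=t,Q; print('\n'.join(out),'\n--')
E
python3 - <<'E'
from h import *
im=cv2.imread("pics/w2.png"); cal=r.get_calibration("wrist")
m=np.zeros(im.shape[:2],bool); m[88:152,366:412]=(im[88:152,366:412].max(2)<60)
n,l,s,c=cv2.connectedComponentsWithStats(m.astype(np.uint8)); i=1+np.argmax(s[1:,4]); print(s[i],plate(cal,l==i,12))
c=back(cal,[(353,14),(407,9),(417,183),(366,187)],12);e=(c[0]+c[1]-c[2]-c[3])/2;print(c.round(1),np.degrees(np.arctan2(e[1],e[0])),np.linalg.norm(e))
plan([[(423,192.5,80,8.2,-1)],[(423,192.5,3,8.2,-1)],[(423,192.5,100,8.2,.5)]])
E
```

```text
[398 109   1   1   1] (503.5, 39.1, 0.0, 0.0, 0.0)
[[624.1 104.8]
 [630.8  34.2]
 [397.4   4.2]
 [391.3  80. ]] 6.70782112680661 234.73132384937946
[0,0,-0.046,-0.039,-0.184,0.965,-1]~3.9 
--
[0,0,0.000,0.000,-0.000,0.308,-1]~1.2 
--
[0,0,0.000,0.000,0.000,-0.388,0.5]~1.6 
--
```

Emit:
carry_out([
  [0,0,-0.046,-0.039,-0.184,0.965,-1],
  [0,0,-0.046,-0.039,-0.184,0.965,-1],
  [0,0,-0.046,-0.039,-0.184,0.965,-1],
  [0,0,-0.046,-0.039,-0.184,0.965,-1],
  [0,0,-0.046,-0.039,-0.184,0.965,-1],
  [0,0,-0.046,-0.039,-0.184,0.965,-1],
])

```text
clock: 7.9
eef_pos: [423.8, 192.7, 81.4]
tcp_rot: [-3.141, -0.001, 0.144]
contact_force: [-0.1, 0.4, 0.8]
opening: 1.0
grasp_force: 0.0
```

Emit:
carry_out([
  [0,0,0,0,0,0.15,-1],
  [0,0,0,0,0,0.308,-1],
  [0,0,0,0,0,0.308,-1],
  [0,0,0,0,0,0.308,0.6],
  [0,0,0,0,0,0.308,0.6],
  [0,0,0,0,0,0.308,0.6],
  [0,0,0,0,0,0.308,0.6],
], force=40)

```text
clock: 8.78
eef_pos: [424.9, 192.5, 6.8]
tcp_rot: [3.141, -0.004, 0.145]
contact_force: [-2.7, -16.5, 44.5]
opening: 0.494
grasp_force: 42.6
```

Emit:
carry_out([
  [0,0,0,0,0,-0.1,0.6],
  [0,0,0,0,0,-0.25,0.6],
  [0,0,0,0,0,-0.388,0.6],
  [0,0,0,0,0,-0.388,0.6],
  [0,0,0,0,0,-0.388,0.6],
])

```text
clock: 9.4
eef_pos: [422.6, 192.9, 100.5]
tcp_rot: [-3.141, -0.001, 0.145]
contact_force: [-0.0, -0.1, -0.8]
opening: 0.196
grasp_force: 0.0
```

Run:
```python
from h import *
st(); im=r.grab_frame("wrist"); cal=r.get_calibration("wrist"); cv2.imwrite("pics/w3.png",im[:,:,::-1])
N=(489,53.5); 
plan([[(*N,100,6.5,.6)],[(*N,16,6.5,.6)],[(*N,100,6.5,-1)]])
```

```text
t 9.4 p [422.6 192.9 100.5] rpy [-1.8e+02 -1.0e-01  8.3e+00] F [-0.  -0.1 -0.8] op 0.196 g 0.0
[0,0,0.010,0.184,0.590,-0.001,0.6]~2.5 
--
[0,0,0.000,0.000,-0.000,0.336,0.6]~1.3 
--
[0,0,0.000,0.000,0.000,-0.336,-1]~1.3 
--
```

View pics/w3.png

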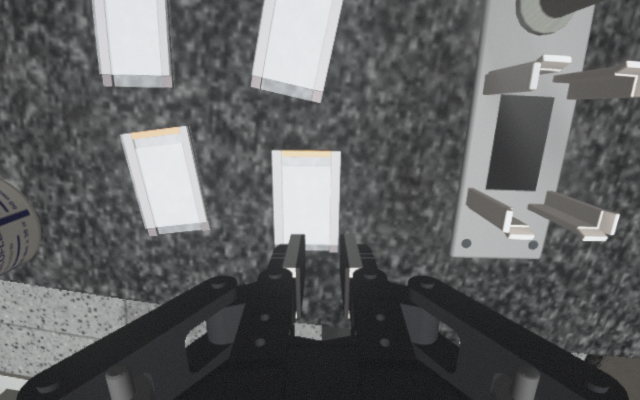

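The fingers slid over the top of the glass, because the tips stand back when they are part open. The cassette now lies at (306,200) in the image, so I will grip deeper.

```bash
cat >> h.py <<'E'
def pale(im,cal,z=9,vmax=150,smax=60):
    hsv=cv2.cvtColor(im,cv2.COLOR_RGB2HSV); m=((hsv[:,:,2]>vmax)&(hsv[:,:,1]<smax)).astype(np.uint8)
    m=cv2.morphologyEx(m,cv2.MORPH_OPEN,np.ones((3,3)));n,l,s,c=cv2.connectedComponentsWithStats(m)
    for i in range(1,n):
        if s[i,4]>700:
            f=plate(cal,l==i,z)
            if 78<f[3]<92 and 46<f[4]<58: print('plate',s[i,:2],f)
E
python3 - <<'E'
from h import *
im=cv2.imread("pics/w3.png")[:,:,::-1]; cal=r.get_calibration("wrist"); pale(im,cal)
print('corner fit',back(cal,[(275,151),(340,151),(341,250),(273,250)],9).round(1))
c=back(cal,[(501,95),(554,97),(540,190),(486,189)],12);e=(c[0]+c[1]-c[2]-c[3])/2;print(c.round(1),c.mean(0),np.degrees(np.arctan2(e[1],e[0])))
E
```

```text
plate [121 126] (419.2, 314.0, 15.1, 82.9, 52.2)
plate [272 150] (419.4, 204.2, 7.4, 81.5, 51.9)
corner fit [[456.  232.2]
 [463.  184.2]
 [383.7 170.6]
 [375.7 225.4]]
[[520.   76.7]
 [525.1  37.3]
 [456.7  25.5]
 [451.1  68.5]] [488.20706105  51.9875828 ] 8.324770619502274
```

Run:
```python
from h import *
plan([[(420,203.5,60,8,-1)],[(420,203.5,-2.5,8,-1)],[(420,203.5,100,8,.5)]])
```

```text
[0,0,0.002,-0.003,-0.044,0.159,-1]~0.7 
--
[0,0,0.000,0.000,-0.000,0.250,-1]~1.0 
--
[0,0,0.000,0.000,0.000,-0.410,0.5]~1.6 
--
```

Emit:
carry_out([
  [0,0,0.002,-0.003,-0.044,0,-1],
  [0,0,0.002,-0.003,-0.044,0,-1],
  [0,0,0.002,-0.003,-0.044,0.16,-1],
  [0,0,0.002,-0.003,-0.044,0.32,-1],
  [0,0,0.002,-0.003,-0.044,0.41,-1],
  [0,0,0.002,-0.003,-0.044,0.41,-1],
  [0,0,0.002,-0.003,-0.044,0.41,-1],
])

```text
clock: 10.32
eef_pos: [420.5, 203.8, -2.1]
tcp_rot: [-3.142, -0.0, 0.138]
contact_force: [0.3, -0.1, 0.7]
opening: 0.998
grasp_force: 0.0
```

Emit:
carry_out([
  [0,0,0,0,0,0,0.4],
  [0,0,0,0,0,0,0.4],
  [0,0,0,0,0,0,0.4],
  [0,0,0,0,0,0,0.4],
  [0,0,0,0,0,0,0.4],
], force=40)

```text
clock: 10.95
eef_pos: [420.8, 203.9, -1.4]
tcp_rot: [-3.141, -0.001, 0.138]
contact_force: [-2.0, 0.0, 8.7]
opening: 0.595
grasp_force: 40.1
```

Emit:
carry_out([
  [0,0,0,0,0,-0.1,0.4],
  [0,0,0,0,0,-0.25,0.4],
  [0,0,0,0,0,-0.41,0.4],
  [0,0,0,0,0,-0.41,0.4],
  [0,0,0,0,0,-0.41,0.4],
])

```text
clock: 11.58
eef_pos: [420.1, 203.6, 100.0]
tcp_rot: [-3.141, -0.0, 0.138]
contact_force: [-0.7, -0.8, -0.8]
opening: 0.591
grasp_force: 43.2
```

Run:
```python
from h import *
st(); im=r.grab_frame("wrist"); cal=r.get_calibration("wrist"); cv2.imwrite("pics/w4.png",im[:,:,::-1])
N=(488.5,53); 
plan([[(*N,100,6.6,.6)],[(*N,11,6.6,.6)],[(*N,100,6.6,-1)]])
```

```text
t 11.57 p [420.1 203.6 100. ] rpy [-180.    -0.     7.9] F [-0.7 -0.8 -0.8] op 0.591 g 43.2
[0,0,0.007,0.190,0.634,-0.002,0.6]~2.6 
--
[0,0,0.000,0.000,-0.000,0.356,0.6]~1.4 
--
[0,0,0.000,0.000,0.000,-0.356,-1]~1.4 
--
```

View pics/w4.png

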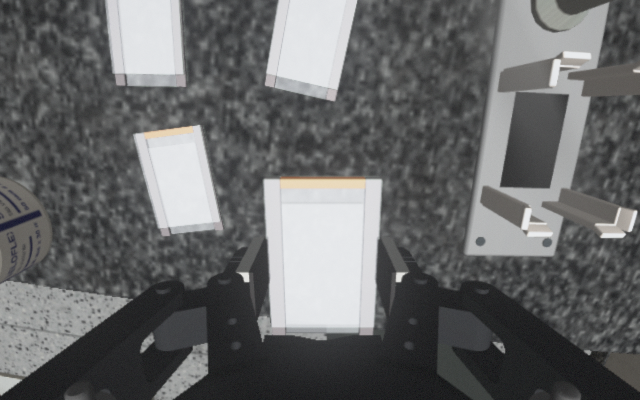

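The cassette is held square between the pads, with its far edge at row 179, columns 265 to 381. The nest is clear.

```bash
cat >> h.py <<'E'
def heldx(cal,uv,bot,h):
    "centre of held plate in tool x,y from far-edge corner pixels"
    p,q,_=pose(); z=p[2]+bot+h; w=np.c_[back(cal,uv,z),[z]*len(uv)]
    t=q.inv().apply(w-p); return t.round(1).tolist(),(t[:,0].mean()-42).round(1)
E
python3 - <<'E'
from h import *
cal=r.get_calibration("wrist"); print(heldx(cal,[(265,179),(381,179),(373,334),(272,334)],1.5,9))
E
```

```text
([[39.8, -23.9, -10.5], [39.8, 26.4, -10.5], [-40.2, 26.6, -10.5], [-40.2, -24.5, -10.5]], np.float64(-42.2))
```

Emit:
carry_out([
  [0,0,0.007,0.19,0.634,-0.01,0.4],
  [0,0,0.007,0.19,0.634,-0.01,0.4],
  [0,0,0.007,0.19,0.634,-0.01,0.4],
  [0,0,0.007,0.19,0.634,-0.01,0.4],
  [0,0,0.007,0.19,0.634,-0.01,0.4],
  [0,0,0.007,0.19,0.634,-0.01,0.4],
])

```text
clock: 12.38
eef_pos: [488.3, 54.0, 102.0]
tcp_rot: [-3.141, 0.001, 0.117]
contact_force: [-0.8, -1.0, -0.5]
opening: 0.592
grasp_force: 43.2
```

Emit:
carry_out([
  [0,0,0,0,0,0.1,0.4],
  [0,0,0,0,0,0.15,0.4],
  [0,0,0,0,0,0.2,0.4],
  [0,0,0,0,0,0.25,0.4],
  [0,0,0,0,0,0.3,0.4],
  [0,0,0,0,0,0.35,0.4],
  [0,0,0,0,0,0.36,0.4],
  [0,0,0,0,0,0.36,0.4],
])

```text
clock: 13.38
eef_pos: [489.1, 53.2, 12.4]
tcp_rot: [-3.142, 0.0, 0.116]
contact_force: [0.5, -0.5, -1.1]
opening: 0.589
grasp_force: 43.2
```

Emit:
carry_out([
  [0,0,0,0,0,0,0],
  [0,0,0,0,0,0,-0.5],
  [0,0,0,0,0,0,-0.5],
  [0,0,0,0,0,0,-0.5],
  [0,0,0,0,0,-0.2,-0.5],
  [0,0,0,0,0,-0.4,-0.5],
  [0,0,0,0,0,-0.4,-0.5],
])

```text
clock: 14.25
eef_pos: [491.7, 53.5, 116.0]
tcp_rot: [3.142, -0.007, 0.116]
contact_force: [0.7, 0.4, -0.6]
opening: 0.748
grasp_force: 0.0
```

Run:
```python
from h import *
st(); im=r.grab_frame("wrist"); cal=r.get_calibration("wrist"); cv2.imwrite("pics/w5.png",im[:,:,::-1])
pale(im,cal); pale(im,cal,21)
plan([[(420,314,100,15,-1)],[(420,314,-.5,15,-1)],[(420,314,100,15,.4)]])
```

```text
t 14.25 p [491.7  53.5 116. ] rpy [180.   -0.4   6.7] F [ 0.7  0.4 -0.6] op 0.748 g 0.0
plate [79 54] (538.6, 224.5, -4.2, 82.4, 51.9)
plate [  0 194] (418.3, 312.0, 15.8, 82.2, 53.5)
plate [79 54] (539.5, 216.6, -4.2, 78.4, 49.4)
plate [  0 194] (425.1, 299.9, 15.8, 78.2, 50.9)
[0,0,-0.046,-0.159,-1.068,0.056,-1]~4.3 
--
[0,0,0.000,-0.000,-0.000,0.402,-1]~1.6 
--
[0,0,0.000,0.000,0.000,-0.402,0.4]~1.6 
--
```

View pics/w5.png

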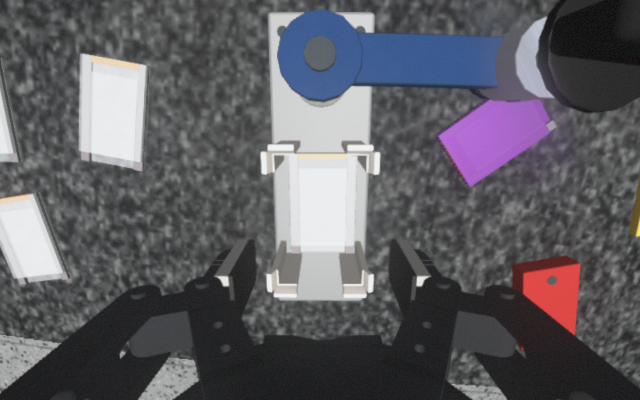

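Run:
```python
from h import *
cal=r.get_calibration("wrist"); w=back(cal,[(322,153),(322,250),(290,153),(353,153),(290,250),(355,250)],21); print(w.round(1))
im=cv2.imread("pics/w5.png"); cv2.imwrite("pics/w5c.png",cv2.resize(im[120:320,230:420],None,fx=3,fy=3,interpolation=cv2.INTER_CUBIC))
```

```text
[[527.9  56.9]
 [448.9  47.6]
 [525.1  80.9]
 [530.7  33.6]
 [445.8  73.8]
 [452.   20.7]]
```

View pics/w5c.png

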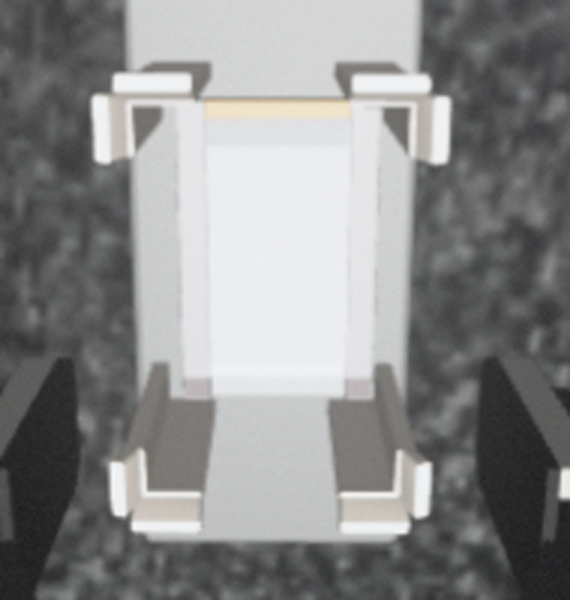

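The first cassette lies flat in the nest, between all four guides. Next is the near-left cassette.

Emit:
carry_out([
  [0,0,-0.023,-0.08,-0.53,0.05,-1],
  [0,0,-0.023,-0.08,-0.53,0.05,-1],
  [0,0,-0.046,-0.159,-1.0,0.05,-1],
  [0,0,-0.046,-0.159,-1.0,0.05,-1],
  [0,0,-0.046,-0.159,-1.0,0.05,-1],
  [0,0,-0.046,-0.159,-1.0,0.05,-1],
  [0,0,-0.046,-0.159,-1.0,0.05,-1],
])

```text
clock: 15.18
eef_pos: [420.6, 295.4, 99.4]
tcp_rot: [3.141, 0.001, 0.26]
contact_force: [-0.2, -0.9, 0.3]
opening: 0.998
grasp_force: 0.0
```

Run:
```python
from h import *
st(); im=r.grab_frame("wrist"); cal=r.get_calibration("wrist"); cv2.imwrite("pics/w6.png",im[:,:,::-1])
pale(im,cal)
plan([[(420,314,100,15,-1)],[(420,314,-.5,15,-1)],[(420,314,100,15,.4)]])
```

```text
t 15.18 p [420.6 295.4  99.4] rpy [1.80e+02 1.00e-01 1.49e+01] F [-0.2 -0.9  0.3] op 0.998 g 0.0
plate [402   0] (539.8, 226.6, -4.7, 84.3, 52.5)
plate [261 143] (419.5, 314.5, 14.8, 82.7, 52.2)
[0,0,-0.001,0.016,-0.073,-0.002,-1]~0.3 
--
[0,0,0.000,-0.000,-0.000,0.402,-1]~1.6 
--
[0,0,0.000,0.000,0.000,-0.402,0.4]~1.6 
--
```

Emit:
carry_out([
  [0,0,0,0.014,-0.075,0,-1],
  [0,0,0,0.014,-0.075,0.2,-1],
  [0,0,0,0.014,-0.075,0.4,-1],
  [0,0,0,0.014,-0.075,0.4,-1],
  [0,0,0,0.014,-0.075,0.4,0.4],
  [0,0,0,0.014,-0.075,0.4,0.4],
  [0,0,0,0.014,-0.075,0.4,0.4],
  [0,0,0,0.014,-0.075,0.4,0.4],
])

```text
clock: 16.23
eef_pos: [420.6, 317.0, 2.4]
tcp_rot: [-3.14, -0.004, 0.261]
contact_force: [-0.9, -0.0, 6.6]
opening: 0.588
grasp_force: 40.2
```

Emit:
carry_out([
  [0,0,0,0,0,0,0.4],
  [0,0,0,0,0,-0.1,0.4],
  [0,0,0,0,0,-0.25,0.4],
  [0,0,0,0,0,-0.4,0.4],
  [0,0,0,0,0,-0.4,0.4],
  [0,0,0,0,0,-0.4,0.4],
])

```text
clock: 16.98
eef_pos: [419.3, 316.0, 100.7]
tcp_rot: [-3.141, -0.001, 0.261]
contact_force: [-0.3, -0.2, -1.6]
opening: 0.587
grasp_force: 42.2
```

```bash
cat >> h.py <<'E'
def held(im,cal,bot,h):
    "held plate (pale) centre/yaw in tool frame"
    p,q,_=pose(); z=p[2]+bot+h
    hsv=cv2.cvtColor(im,cv2.COLOR_RGB2HSV); m=((hsv[:,:,2]>120)&(hsv[:,:,1]<60)).astype(np.uint8)
    m[:140]=0; m[336:]=0
    m=cv2.morphologyEx(m,cv2.MORPH_OPEN,np.ones((5,5)));n,l,s,c=cv2.connectedComponentsWithStats(m)
    i=l[260,322]; f=plate(cal,l==i,z); t=q.inv().apply([f[0]-p[0],f[1]-p[1],0]); print('held',t.round(1),f,s[i])
E
python3 - <<'E'
from h import *
st(); im=r.grab_frame("wrist"); cal=r.get_calibration("wrist"); cv2.imwrite("pics/w7.png",im[:,:,::-1]); held(im,cal,1,9)
N=(488.7,53); 
plan([[(450,180,100,10,.4)],[(*N,103,6.6,.4)],[(*N,22,6.6,.4)],[(*N,122,6.6,-1)]])
E
```

```text
t 16.98 p [419.3 316.  100.7] rpy [-1.80e+02 -1.00e-01  1.49e+01] F [-0.3 -0.2 -1.6] op 0.587 g 42.2
held [-0.2 -2.4 -0. ] (418.1, 317.9, 14.9, 82.1, 57.7) [  258   176   123   160 17099]
[0,0,0.027,-0.020,0.556,-0.000,0.4]~2.2 
--
[0,0,0.019,0.064,0.527,-0.012,0.4]~2.1 
--
[0,0,0.000,0.000,-0.000,0.324,0.4]~1.3 
--
[0,0,0.000,0.000,0.000,-0.400,-1]~1.6 
--
```

Emit:
carry_out([
  [0,0,0.027,-0.02,0.556,0,0.4],
  [0,0,0.027,-0.02,0.556,0,0.4],
  [0,0,0.027,-0.02,0.556,0,0.4],
  [0,0,0.027,-0.02,0.556,0,0.4],
  [0,0,0.027,-0.02,0.556,0,0.4],
])

```text
clock: 17.65
eef_pos: [450.0, 181.3, 99.7]
tcp_rot: [-3.141, 0.0, 0.176]
contact_force: [-0.3, -0.1, -0.7]
opening: 0.584
grasp_force: 42.3
```

Emit:
carry_out([
  [0,0,0.019,0.064,0.527,-0.01,0.4],
  [0,0,0.019,0.064,0.527,-0.01,0.4],
  [0,0,0.019,0.064,0.527,-0.01,0.4],
  [0,0,0.019,0.064,0.527,-0.01,0.4],
  [0,0,0.019,0.064,0.527,-0.01,0.4],
])

```text
clock: 18.27
eef_pos: [488.6, 55.0, 102.4]
tcp_rot: [-3.141, 0.001, 0.118]
contact_force: [-0.3, 0.4, -0.5]
opening: 0.587
grasp_force: 42.3
```

Run:
```python
from h import *
st(); N=(488.7,53); plan([[(*N,60,6.6,.4)],[(*N,22.5,6.6,.4)],[(*N,122,6.6,-1)]])
im=r.grab_frame("wrist");cal=r.get_calibration("wrist"); held(im,cal,1,9)
```

```text
t 18.27 p [488.6  55.  102.4] rpy [-180.     0.     6.8] F [-0.3  0.4 -0.5] op 0.587 g 42.3
[0,0,0.001,-0.000,0.008,0.169,0.4]~0.7 
--
[0,0,0.000,0.000,-0.000,0.150,0.4]~0.6 
--
[0,0,0.000,0.000,0.000,-0.398,-1]~1.6 
--
held [ 8.9  1.2 -0. ] (497.6, 54.8, 6.7, 95.2, 55.4) [  259   140   130   192 20687]
```

Emit:
carry_out([
  [0,0,0,0,0.002,0.05,0.4],
  [0,0,0,0,0.002,0.12,0.4],
  [0,0,0,0,0.002,0.17,0.4],
  [0,0,0,0,0.002,0.22,0.4],
  [0,0,0,0,0.002,0.27,0.4],
  [0,0,0,0,0.002,0.31,0.4],
  [0,0,0,0,0.002,0.32,0.4],
  [0,0,0,0,0.002,0.32,0.4],
])

```text
clock: 19.32
eef_pos: [489.0, 52.9, 23.4]
tcp_rot: [-3.142, 0.0, 0.116]
contact_force: [-5.2, -1.5, 18.4]
opening: 0.588
grasp_force: 44.5
```

Emit:
carry_out([
  [0,0,0,0,0,0,0],
  [0,0,0,0,0,0,-0.5],
  [0,0,0,0,0,0,-0.5],
  [0,0,0,0,0,0,-0.5],
  [0,0,0,0,0,-0.2,-0.5],
  [0,0,0,0,0,-0.4,-0.5],
  [0,0,0,0,0,-0.4,-0.5],
  [0,0,0,0,0,-0.4,-0.5],
])

```text
clock: 20.32
eef_pos: [488.8, 52.9, 122.2]
tcp_rot: [-3.142, 0.0, 0.116]
contact_force: [-0.0, 0.3, 0.2]
opening: 0.752
grasp_force: 0.0
```

Run:
```python
from h import *
st(); im=r.grab_frame("wrist"); cal=r.get_calibration("wrist"); cv2.imwrite("pics/w8.png",im[:,:,::-1])
pale(im,cal); pale(im,cal,30)
plan([[(539.5,225.5,100,-4.4,-1)],[(539.5,225.5,-1,-4.4,-1)]])
cv2.imwrite("pics/w8c.png",cv2.resize(im[100:330,:430,::-1],None,fx=1.8,fy=1.8))
```

```text
t 20.32 p [488.8  52.9 122.2] rpy [-180.     0.     6.7] F [-0.   0.3  0.2] op 0.752 g 0.0
plate [83 50] (539.5, 225.6, -4.2, 83.1, 52.2)
plate [  0 327] (304.0, 331.6, -44.9, 89.0, 46.9)
[0,0,0.061,0.284,-0.662,0.086,-1]~2.9 
--
[0,0,0.000,0.000,-0.000,0.404,-1]~1.6 
--
```

View pics/w8c.png

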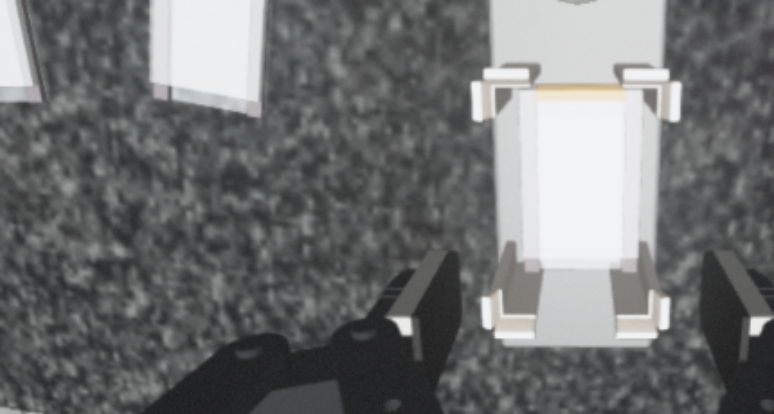

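The second cassette sits flat on the first. On to the third.

Emit:
carry_out([
  [0,0,0.061,0.284,-0.662,0.086,-1],
  [0,0,0.061,0.284,-0.662,0.086,-1],
  [0,0,0.061,0.284,-0.662,0.086,-1],
  [0,0,0.061,0.284,-0.662,0.086,-1],
  [0,0,0.061,0.284,-0.662,0.086,-1],
  [0,0,0.061,0.284,-0.662,0.086,-1],
])

```text
clock: 21.12
eef_pos: [539.6, 224.2, 100.4]
tcp_rot: [3.141, 0.002, -0.076]
contact_force: [-1.0, -0.5, 0.6]
opening: 0.998
grasp_force: 0.0
```

Emit:
carry_out([
  [0,0,0,0,0,0.2,-1],
  [0,0,0,0,0,0.4,-1],
  [0,0,0,0,0,0.406,-1],
  [0,0,0,0,0,0.406,-1],
  [0,0,0,0,0,0.406,0.4],
  [0,0,0,0,0,0.406,0.4],
  [0,0,0,0,0,0.406,0.4],
  [0,0,0,0,0,0.406,0.4],
])

```text
clock: 22.12
eef_pos: [541.5, 225.9, 1.5]
tcp_rot: [-3.141, -0.002, -0.075]
contact_force: [-1.3, -2.0, 10.8]
opening: 0.59
grasp_force: 39.8
```

Emit:
carry_out([
  [0,0,0,0,0,0,0.4],
  [0,0,0,0,0,0,0.4],
  [0,0,0,0,0,-0.1,0.4],
  [0,0,0,0,0,-0.25,0.4],
  [0,0,0,0,0,-0.4,0.4],
  [0,0,0,0,0,-0.4,0.4],
  [0,0,0,0,0,-0.4,0.4],
])

```text
clock: 23.0
eef_pos: [540.1, 225.4, 99.5]
tcp_rot: [-3.142, -0.0, -0.075]
contact_force: [-0.6, -0.4, -1.6]
opening: 0.587
grasp_force: 42.6
```

Run:
```python
from h import *
st(); im=r.grab_frame("wrist"); cal=r.get_calibration("wrist"); cv2.imwrite("pics/w9.png",im[:,:,::-1]); held(im,cal,0,9)
N=(488.8,53); 
plan([[(*N,105,6.6,.4)],[(*N,32,6.6,.4)],[(*N,130,6.6,-1)]])
```

```text
t 23.0 p [540.1 225.4  99.5] rpy [-180.    -0.    -4.3] F [-0.6 -0.4 -1.6] op 0.587 g 42.6
held [0.2 0.8 0. ] (539.9, 224.5, -4.2, 80.7, 51.9) [  264   177   117   156 16556]
[0,0,-0.061,-0.151,0.703,-0.024,0.4]~2.9 
--
[0,0,0.000,0.000,-0.000,0.292,0.4]~1.2 
--
[0,0,0.000,0.000,0.000,-0.392,-1]~1.6 
--
```

Emit:
carry_out([
  [0,0,-0.061,-0.151,0.703,-0.024,0.4],
  [0,0,-0.061,-0.151,0.703,-0.024,0.4],
  [0,0,-0.061,-0.151,0.703,-0.024,0.4],
  [0,0,-0.061,-0.151,0.703,-0.024,0.4],
  [0,0,-0.061,-0.151,0.703,-0.024,0.4],
  [0,0,-0.061,-0.151,0.703,-0.024,0.4],
])

```text
clock: 23.8
eef_pos: [489.8, 54.0, 105.1]
tcp_rot: [-3.141, 0.0, 0.117]
contact_force: [-0.2, 0.4, 0.7]
opening: 0.59
grasp_force: 42.7
```

Emit:
carry_out([
  [0,0,0,0,0,0.04,0.4],
  [0,0,0,0,0,0.09,0.4],
  [0,0,0,0,0,0.14,0.4],
  [0,0,0,0,0,0.19,0.4],
  [0,0,0,0,0,0.24,0.4],
  [0,0,0,0,0,0.27,0.4],
  [0,0,0,0,0,0.285,0.4],
  [0,0,0,0,0,0.285,0.4],
])

```text
clock: 24.8
eef_pos: [489.6, 53.1, 34.2]
tcp_rot: [-3.142, 0.0, 0.116]
contact_force: [-0.5, 0.1, -0.7]
opening: 0.591
grasp_force: 42.7
```

Now release it, rise and go to the fourth.

Emit:
carry_out([
  [0,0,0,0,0,0.006,0.4],
  [0,0,0,0,0,0.006,0],
  [0,0,0,0,0,0.006,-0.5],
  [0,0,0,0,0,0.006,-0.5],
  [0,0,0,0,0,0.006,-0.5],
  [0,0,0,0,0,-0.2,-0.5],
  [0,0,0,0,0,-0.35,-0.5],
  [0,0,0,0,0,-0.35,-0.5],
])

```text
clock: 25.8
eef_pos: [491.6, 53.4, 124.5]
tcp_rot: [3.142, -0.005, 0.116]
contact_force: [0.2, 0.2, -0.3]
opening: 0.753
grasp_force: 0.0
```

Run:
```python
from h import *
st(); im=r.grab_frame("wrist"); cal=r.get_calibration("wrist"); cv2.imwrite("pics/w10.png",im[:,:,::-1])
pale(im,cal)
cv2.imwrite("pics/w10c.png",np.hstack([im[100:330,200:450,::-1],cv2.imread("pics/w8.png")[100:330,200:450]]))
plan([[(500,200,110,6.3,-1)],[(531.5,341.5,100,6.3,-1)]])
```

```text
t 25.8 p [491.6  53.4 124.5] rpy [180.   -0.3   6.7] F [ 0.2  0.2 -0.3] op 0.753 g 0.0
[0,0,0.002,0.106,-0.579,0.052,-1]~2.4 
--
[0,0,0.000,0.187,-0.549,0.040,-1]~2.3 
--
```

View pics/w10c.png

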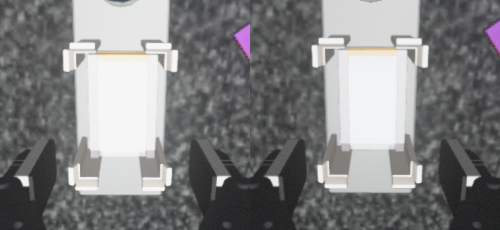

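The third lies flat on the stack.

Emit:
carry_out([
  [0,0,0.002,0.1,-0.5,0.052,-1],
  [0,0,0.002,0.1,-0.5,0.052,-1],
  [0,0,0.002,0.2,-0.8,0.09,-1],
  [0,0,0.002,0.28,-1.0,0.09,-1],
  [0,0,0.002,0.28,-1.0,0.09,-1],
  [0,0,0.002,0.28,-1.0,0.09,-1],
  [0,0,0.002,0.28,-1.0,0.09,-1],
])

```text
clock: 26.72
eef_pos: [529.3, 307.8, 98.5]
tcp_rot: [3.141, 0.002, 0.109]
contact_force: [0.1, -0.0, 0.1]
opening: 1.003
grasp_force: 0.0
```

Run:
```python
from h import *
st(); im=r.grab_frame("wrist"); cal=r.get_calibration("wrist"); cv2.imwrite("pics/w11.png",im[:,:,::-1])
pale(im,cal)
plan([[(531.5,341.5,100,6.3,-1)]])
```

```text
t 26.73 p [529.3 307.8  98.5] rpy [1.799e+02 1.000e-01 6.300e+00] F [ 0.1 -0.   0.1] op 1.003 g 0.0
[0,0,-0.000,0.023,-0.133,-0.005,-1]~0.5 
--
```

Run:
```python
from h import *
im=cv2.imread("pics/w11.png")[:,:,::-1]; cal=r.get_calibration("wrist")
for d in r.silhouettes("wrist","cassette_1_mid")[:3]: print(round(d['score'],2),d['position'],plate(cal,d['region'],9))
hsv=cv2.cvtColor(im,cv2.COLOR_RGB2HSV); m=((hsv[:,:,2]>150)&(hsv[:,:,1]<60)).astype(np.uint8)
m=cv2.morphologyEx(m,cv2.MORPH_OPEN,np.ones((5,5)));n,l,s,c=cv2.connectedComponentsWithStats(m)
for i in range(1,n):
    if s[i,4]>700: print(s[i].tolist(),plate(cal,l==i,9))
```

```text
0.6 [281.7, 591.1] (479.8, 68.1, 6.5, 67.3, 10.4)
[563, 108, 77, 202, 6646] (542.1, 67.7, 6.4, 173.6, 56.0)
[240, 140, 71, 105, 6987] (531.8, 342.8, 5.6, 82.9, 52.5)
[600, 263, 40, 89, 2500] (456.6, 27.2, 24.0, 99.8, 38.2)
[7, 284, 97, 22, 1479] (419.1, 531.8, -77.5, 96.9, 15.9)
[119, 368, 33, 32, 754] (328.0, 468.8, 8.8, 38.4, 32.0)
```

View pics/w11.png

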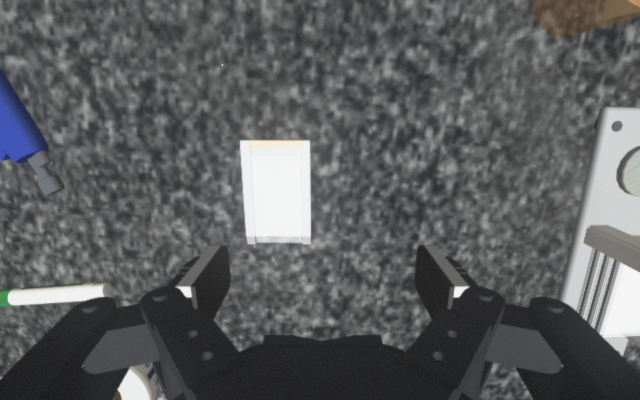

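The fourth cassette is at (276,192), where I expected it.

Emit:
carry_out([
  [0,0,0.002,0.024,-0.137,0,-1],
  [0,0,0.002,0.024,-0.137,0.1,-1],
  [0,0,0.002,0.024,-0.137,0.3,-1],
  [0,0,0.002,0.024,-0.137,0.398,-1],
  [0,0,0.002,0.024,-0.137,0.398,-1],
  [0,0,0.002,0.024,-0.137,0.398,-1],
  [0,0,0.002,0.024,-0.137,0.398,0.4],
  [0,0,0.002,0.024,-0.137,0.398,0.4],
])

```text
clock: 27.82
eef_pos: [532.9, 344.6, 1.0]
tcp_rot: [-3.141, -0.002, 0.104]
contact_force: [-0.2, 2.1, 5.6]
opening: 0.608
grasp_force: 5.6
```

Emit:
carry_out([
  [0,0,0,0,0,0,0.4],
  [0,0,0,0,0,0,0.4],
  [0,0,0,0,0,0,0.4],
  [0,0,0,0,0,-0.1,0.4],
  [0,0,0,0,0,-0.25,0.4],
  [0,0,0,0,0,-0.43,0.4],
  [0,0,0,0,0,-0.43,0.4],
  [0,0,0,0,0,-0.43,0.4],
])

```text
clock: 28.82
eef_pos: [532.0, 344.1, 107.2]
tcp_rot: [-3.142, -0.0, 0.104]
contact_force: [-0.0, 1.0, -1.3]
opening: 0.588
grasp_force: 42.4
```

Run:
```python
from h import *
st(); im=r.grab_frame("wrist"); cal=r.get_calibration("wrist"); cv2.imwrite("pics/w12.png",im[:,:,::-1]); held(im,cal,0,9)
N=(488.8,53); 
plan([[(510,200,107,6.5,.4)],[(*N,107,6.6,.4)],[(*N,42,6.6,.4)],[(*N,130,6.6,-1)]])
```

```text
t 28.82 p [532.  344.1 107.2] rpy [-180.    -0.     5.9] F [-0.   1.  -1.3] op 0.588 g 42.4
held [-0.1  0.7  0. ] (531.5, 343.2, 6.7, 81.9, 52.7) [  263   177   118   157 16700]
[0,0,-0.003,-0.145,0.563,-0.001,0.4]~2.3 
--
[0,0,-0.001,-0.151,0.575,0.000,0.4]~2.4 
--
[0,0,0.000,0.000,-0.000,0.260,0.4]~1.0 
--
[0,0,0.000,0.000,0.000,-0.352,-1]~1.4 
--
```

Emit:
carry_out([
  [0,0,-0.003,-0.145,0.563,0,0.4],
  [0,0,-0.003,-0.145,0.563,0,0.4],
  [0,0,-0.003,-0.145,0.563,0,0.4],
  [0,0,-0.003,-0.145,0.563,0,0.4],
  [0,0,-0.003,-0.145,0.563,0,0.4],
])

```text
clock: 29.5
eef_pos: [511.3, 201.5, 107.0]
tcp_rot: [-3.141, -0.0, 0.113]
contact_force: [0.2, 0.7, -0.4]
opening: 0.591
grasp_force: 42.4
```

Emit:
carry_out([
  [0,0,-0.001,-0.151,0.575,0,0.4],
  [0,0,-0.001,-0.151,0.575,0,0.4],
  [0,0,-0.001,-0.151,0.575,0,0.4],
  [0,0,-0.001,-0.151,0.575,0,0.4],
  [0,0,-0.001,-0.151,0.575,0,0.4],
  [0,0,-0.001,-0.151,0.575,0,0.4],
])

```text
clock: 30.25
eef_pos: [489.9, 54.7, 107.2]
tcp_rot: [-3.141, -0.0, 0.118]
contact_force: [-0.2, -0.7, -0.9]
opening: 0.588
grasp_force: 42.4
```

Emit:
carry_out([
  [0,0,0,0,0,0.04,0.4],
  [0,0,0,0,0,0.09,0.4],
  [0,0,0,0,0,0.14,0.4],
  [0,0,0,0,0,0.19,0.4],
  [0,0,0,0,0,0.23,0.4],
  [0,0,0,0,0,0.255,0.4],
  [0,0,0,0,0,0.255,0.4],
  [0,0,0,0,0,0.255,0.4],
])

```text
clock: 31.25
eef_pos: [489.8, 53.4, 43.8]
tcp_rot: [3.142, -0.001, 0.116]
contact_force: [-0.1, -0.3, -0.7]
opening: 0.587
grasp_force: 42.4
```

Emit:
carry_out([
  [0,0,0,0,0,0.01,0.4],
  [0,0,0,0,0,0.01,0],
  [0,0,0,0,0,0.01,-0.5],
  [0,0,0,0,0,0.01,-0.5],
  [0,0,0,0,0,0.01,-0.5],
  [0,0,0,0,0,-0.2,-0.5],
  [0,0,0,0,0,-0.4,-0.5],
  [0,0,0,0,0,-0.4,-0.5],
])

```text
clock: 32.25
eef_pos: [492.1, 53.7, 147.2]
tcp_rot: [3.142, -0.007, 0.116]
contact_force: [0.2, 0.7, -0.5]
opening: 0.752
grasp_force: 0.0
```

Emit:
carry_out([
  [0,0,0,0,0,-0.1,-0.5],
  [0,0,0,0,0,-0.3,-0.5],
  [0,0,0,0,0,-0.5,-0.5],
  [0,0,0,-0.1,0.2,-0.5,-0.5],
  [0,0,0,-0.2,0.5,-0.5,-1],
  [0,0,0,-0.2,0.7,-0.5,-1],
  [0,0,0,-0.2,0.95,-0.5,-1],
  [0,0,0,-0.2,0.95,-0.5,-1],
])

```text
clock: 33.25
eef_pos: [467.0, -191.7, 267.5]
tcp_rot: [3.141, 0.001, 0.112]
contact_force: [0.2, 0.1, 0.4]
opening: 1.001
grasp_force: 0.0
```

```bash
cat >> h.py <<'E'
def colour(im,cal,lo,hi,z):
    hsv=cv2.cvtColor(im,cv2.COLOR_RGB2HSV); m=cv2.inRange(hsv,lo,hi); m=cv2.morphologyEx(m,cv2.MORPH_CLOSE,np.ones((9,9)))
    n,l,s,c=cv2.connectedComponentsWithStats(m)
    for i in range(1,n):
        if s[i,4]>500: print(s[i].tolist(),plate(cal,l==i,z))
E
python3 - <<'E'
from h import *
st(); im=r.grab_frame("wrist"); cal=r.get_calibration("wrist"); cv2.imwrite("pics/w13.png",im[:,:,::-1])
colour(im,cal,(105,150,80),(125,255,255),15)
for d in r.silhouettes("wrist","filler_15_mid")[:3]: print(round(d['score'],2),d['position'],plate(cal,d['region'],15))
E
```

```text
t 33.25 p [ 467.  -191.7  267.5] rpy [1.8e+02 1.0e-01 6.4e+00] F [0.2 0.1 0.4] op 1.001 g 0.0
[33, 6, 55, 40, 765] (603.9, 139.4, -62.1, 64.9, 41.8)
[469, 224, 48, 53, 957] (374.7, -440.0, 5.1, 79.3, 67.2)
0.78 [126.9, 462.2] (536.6, -361.3, -16.4, 85.3, 56.2)
```

View pics/w13.png

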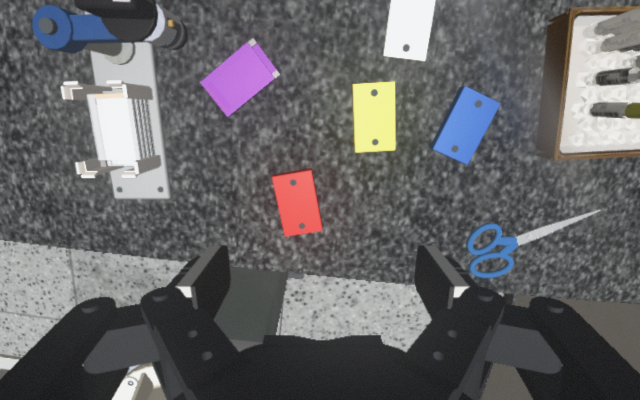

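The four-cassette stack is visible in the nest, and the blue filler is at (467,125).

Run:
```python
from h import *
plan([[(536,-361,110,-16.4,-1)]])
```

```text
[0,0,0.127,0.198,0.717,0.628,-1]~3.9 
--
```

Emit:
carry_out([
  [0,0,0.127,0.198,0.717,0.3,-1],
  [0,0,0.127,0.198,0.717,0.4,-1],
  [0,0,0.127,0.198,0.717,0.5,-1],
  [0,0,0.127,0.198,0.717,0.628,-1],
  [0,0,0.127,0.198,0.717,0.628,-1],
  [0,0,0.127,0.198,0.717,0.628,-1],
])

```text
clock: 34.1
eef_pos: [537.7, -358.9, 111.9]
tcp_rot: [-3.141, 0.001, -0.281]
contact_force: [-0.1, 0.2, 1.2]
opening: 1.003
grasp_force: 0.0
```

Run:
```python
from h import *
st(); im=r.grab_frame("wrist"); cal=r.get_calibration("wrist"); cv2.imwrite("pics/w14.png",im[:,:,::-1])
colour(im,cal,(100,100,50),(130,255,255),15)
for d in r.silhouettes("wrist","filler_15_mid")[:2]: print(round(d['score'],2),d['position'],plate(cal,d['region'],15))
```

```text
t 34.1 p [ 537.7 -358.9  111.9] rpy [-180.     0.   -16.1] F [-0.1  0.2  1.2] op 1.003 g 0.0
[297, 144, 68, 104, 6752] (537.9, -366.2, -17.2, 85.5, 52.5)
0.93 [193.2, 329.3] (538.4, -366.5, -16.9, 85.5, 52.5)
```

Run:
```python
from h import *
st(); plan([[(538.2,-366,1,-17,-1)],[(538.2,-366,113,-17,.4)]])
```

```text
t 34.2 p [ 538.5 -359.7  113.8] rpy [180.   -0.2 -16.1] F [ 0.7  0.1 -0.3] op 0.997 g 0.0
[0,0,0.005,0.005,0.024,0.451,-1]~1.8 
--
[0,0,0.000,0.000,0.000,-0.448,0.4]~1.8 
--
```

Emit:
carry_out([
  [0,0,0.004,0.007,0.022,0.1,-1],
  [0,0,0.004,0.007,0.022,0.25,-1],
  [0,0,0.004,0.007,0.022,0.4,-1],
  [0,0,0.004,0.007,0.022,0.438,-1],
  [0,0,0.004,0.007,0.022,0.438,-1],
  [0,0,0.004,0.007,0.022,0.438,-1],
  [0,0,0.004,0.007,0.022,0.438,0.4],
  [0,0,0.004,0.007,0.022,0.438,0.4],
])

```text
clock: 35.2
eef_pos: [537.9, -366.6, 2.9]
tcp_rot: [3.141, -0.001, -0.295]
contact_force: [0.9, 0.8, 6.5]
opening: 0.603
grasp_force: 6.8
```

Emit:
carry_out([
  [0,0,0,0,0,0,0.4],
  [0,0,0,0,0,0,0.4],
  [0,0,0,0,0,0,0.4],
  [0,0,0,0,0,-0.1,0.4],
  [0,0,0,0,0,-0.25,0.4],
  [0,0,0,0,0,-0.44,0.4],
  [0,0,0,0,0,-0.44,0.4],
  [0,0,0,0,0,-0.44,0.4],
])

```text
clock: 36.2
eef_pos: [537.1, -366.1, 111.7]
tcp_rot: [-3.141, 0.0, -0.295]
contact_force: [-0.0, 0.5, -1.0]
opening: 0.596
grasp_force: 42.9
```

Run:
```python
from h import *
st(); im=r.grab_frame("wrist"); cal=r.get_calibration("wrist"); cv2.imwrite("pics/w15.png",im[:,:,::-1])
p,q,_=pose(); colour(im,cal,(100,100,50),(130,255,255),p[2]+14)
for d in r.silhouettes("wrist","filler_15_mid")[:2]:
    f=plate(cal,d['region'],p[2]+14); print(round(d['score'],2),d['position'],f,q.inv().apply([f[0]-p[0],f[1]-p[1],0]).round(1))
plan([[(440,-250,260,-10,.4)],[(440,-60,260,0,.4)],[(488.8,53,260,6.6,.4)],[(488.8,53,115,6.6,.4)],[(488.8,53,51,6.6,.4)]])
```

```text
t 36.2 p [ 537.1 -366.1  111.7] rpy [-180.     0.   -16.9] F [-0.   0.5 -1. ] op 0.596 g 42.9
[263, 173, 127, 174, 18703] (535.5, -368.6, -17.1, 87.6, 56.2)
0.56 [250.4, 320.3] (538.6, -366.8, -17.3, 84.1, 51.0) [ 2.1  0.4 -0. ]
[0,0,-0.038,-0.506,-0.331,-0.596,0.4]~3.4 
--
[0,0,-0.056,-0.132,-0.748,-0.000,0.4]~3.0 
--
[0,0,-0.037,0.195,-0.452,-0.000,0.4]~2.0 
--
[0,0,0.000,0.000,-0.000,0.580,0.4]~2.3 
--
[0,0,0.000,0.000,-0.000,0.256,0.4]~1.0 
--
```

Emit:
carry_out([
  [0,0,0,0,0,-0.3,0.4],
  [0,0,-0.038,-0.2,-0.1,-0.596,0.4],
  [0,0,-0.038,-0.506,-0.331,-0.596,0.4],
  [0,0,-0.038,-0.506,-0.331,-0.596,0.4],
  [0,0,-0.038,-0.506,-0.331,-0.596,0.4],
  [0,0,-0.038,-0.506,-0.331,-0.596,0.4],
  [0,0,-0.038,-0.506,-0.331,-0.596,0.4],
])

```text
clock: 37.17
eef_pos: [440.9, -250.9, 260.1]
tcp_rot: [-3.141, 0.001, -0.176]
contact_force: [0.1, -0.0, -0.6]
opening: 0.592
grasp_force: 42.9
```

Emit:
carry_out([
  [0,0,-0.056,-0.132,-0.748,0,0.4],
  [0,0,-0.056,-0.132,-0.748,0,0.4],
  [0,0,-0.056,-0.132,-0.748,0,0.4],
  [0,0,-0.056,-0.132,-0.748,0,0.4],
  [0,0,-0.056,-0.132,-0.748,0,0.4],
  [0,0,-0.056,-0.132,-0.748,0,0.4],
])

```text
clock: 37.92
eef_pos: [441.1, -61.6, 260.7]
tcp_rot: [3.141, 0.001, -0.001]
contact_force: [0.2, 0.5, -0.9]
opening: 0.593
grasp_force: 43.0
```

Emit:
carry_out([
  [0,0,-0.037,0.192,-0.452,0,0.4],
  [0,0,-0.037,0.192,-0.452,0,0.4],
  [0,0,-0.037,0.192,-0.452,0,0.4],
  [0,0,-0.037,0.192,-0.452,0,0.4],
  [0,0,-0.037,0.192,-0.452,0,0.4],
  [0,0,-0.037,0.192,-0.452,0,0.4],
])

```text
clock: 38.67
eef_pos: [488.6, 51.4, 261.1]
tcp_rot: [3.141, 0.0, 0.114]
contact_force: [-0.0, 0.2, -1.4]
opening: 0.589
grasp_force: 43.0
```

Run:
```python
from h import *
im=r.grab_frame("wrist"); r.grab_frame("wrist"); st(); cal=r.get_calibration("wrist"); cv2.imwrite("pics/w16.png",im[:,:,::-1])
p,q,_=pose(); colour(im,cal,(100,100,50),(130,255,255),p[2]+14)
plan([[(488.3,53,115,6.6,.4)],[(488.3,53,51,6.6,.4)]])
```

```text
t 38.77 p [488.7  51.8 261.1] rpy [180.   -0.    6.6] F [ 0.7  0.1 -1.1] op 0.594 g 43.0
[299, 58, 113, 43, 2988] (570.0, 47.5, -83.4, 43.6, 15.6)
[256, 174, 132, 180, 18970] (485.8, 50.9, 6.6, 91.4, 59.9)
[617, 256, 23, 51, 757] (494.2, -99.3, 23.9, 28.7, 11.5)
[0,0,-0.000,-0.001,-0.005,0.585,0.4]~2.3 
--
[0,0,0.000,0.000,-0.000,0.256,0.4]~1.0 
--
```

Run:
```python
import cv2,numpy as np
a=cv2.imread("pics/w15.png")[140:380,200:450];b=cv2.imread("pics/w16.png")[140:380,200:450]
cv2.imwrite("pics/cmp.png",cv2.resize(np.hstack([a,b]),None,fx=1.6,fy=1.6))
```

```text
(no output)
```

View pics/cmp.png

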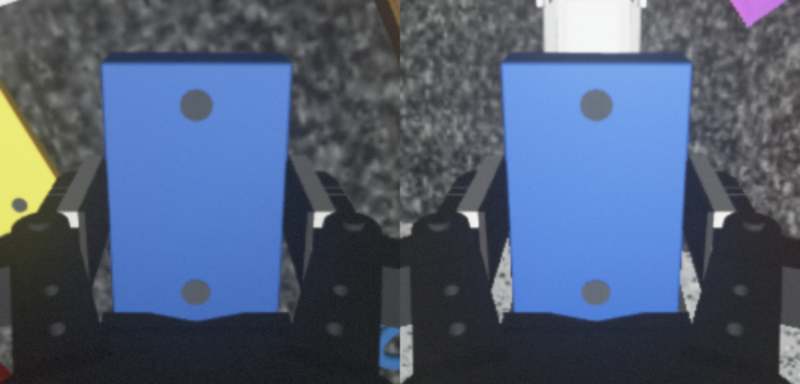

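The filler is unchanged in the grip and square, with its dots at (322,206) and (322,322).

Run:
```python
from h import *
cal=r.get_calibration("wrist");p,q,_=pose(); z=p[2]+14
w=np.c_[back(cal,[(322.5,206),(322.5,322.5),(264,179),(382,179)],z),[z]*4]; print(q.inv().apply(w-p).round(1))
```

```text
[[ 28.7   1.  -14. ]
 [-30.5   1.  -14. ]
 [ 40.6 -23.7 -14. ]
 [ 40.6  26.1 -14. ]]
```

Emit:
carry_out([
  [0,0,0,0,-0.003,0.2,0.4],
  [0,0,0,0,-0.003,0.4,0.4],
  [0,0,0,0,-0.003,0.55,0.4],
  [0,0,0,0,-0.003,0.58,0.4],
  [0,0,0,0,-0.003,0.58,0.4],
  [0,0,0,0,-0.003,0.58,0.4],
])

```text
clock: 39.52
eef_pos: [490.0, 53.4, 117.6]
tcp_rot: [3.142, -0.003, 0.116]
contact_force: [-0.0, 0.2, -0.8]
opening: 0.596
grasp_force: 43.0
```

Emit:
carry_out([
  [0,0,0,0,0,0.05,0.4],
  [0,0,0,0,0,0.1,0.4],
  [0,0,0,0,0,0.15,0.4],
  [0,0,0,0,0,0.2,0.4],
  [0,0,0,0,0,0.24,0.4],
  [0,0,0,0,0,0.256,0.4],
  [0,0,0,0,0,0.256,0.4],
  [0,0,0,0,0,0.256,0.4],
])

```text
clock: 40.52
eef_pos: [488.9, 53.3, 52.3]
tcp_rot: [-3.142, -0.0, 0.116]
contact_force: [-0.0, 0.0, -2.0]
opening: 0.592
grasp_force: 43.0
```

Emit:
carry_out([
  [0,0,0,0,0,0.008,0.4],
  [0,0,0,0,0,0.008,0],
  [0,0,0,0,0,0.008,-0.5],
  [0,0,0,0,0,0.008,-0.5],
  [0,0,0,0,0,0.008,-0.5],
  [0,0,0,0,0,-0.2,-0.5],
  [0,0,0,0,0,-0.4,-0.5],
  [0,0,0,0,0,-0.4,-0.5],
])

```text
clock: 41.52
eef_pos: [491.3, 53.6, 155.5]
tcp_rot: [3.142, -0.007, 0.116]
contact_force: [0.1, 0.3, 0.3]
opening: 0.751
grasp_force: 0.0
```

Emit:
carry_out([
  [0,0,0,0,0,-0.2,0],
  [0,0,0,0,0,-0.4,1],
  [0,0,0,0,0,-0.5,1],
  [0,0,0,0,0,-0.5,1],
  [0,0,0,0,0,-0.5,1],
])

```text
clock: 42.15
eef_pos: [487.9, 53.2, 275.4]
tcp_rot: [-3.142, 0.002, 0.116]
contact_force: [-0.1, -0.5, 0.0]
opening: -0.002
grasp_force: 0.0
```

Run:
```python
from h import *
im=r.grab_frame("wrist"); r.grab_frame("wrist"); st(); cal=r.get_calibration("wrist"); cv2.imwrite("pics/w17.png",im[:,:,::-1])
colour(im,cal,(100,100,50),(130,255,255),63)
colour(im,cal,(105,120,40),(125,255,200),113)
for d in r.silhouettes("wrist","knob")[:2]: print(round(d['score'],2),d['position'],plate(cal,d['region'],160))
```

```text
t 42.25 p [487.8  53.2 275.3] rpy [-180.     0.2    6.7] F [0.5 0.4 0.2] op 0.002 g 0.0
[302, 59, 108, 42, 2700] (591.8, 28.3, -82.3, 114.6, 41.8)
[300, 135, 46, 72, 3142] (487.6, 51.8, 6.8, 83.2, 51.0)
[610, 251, 30, 50, 1052] (391.3, -367.1, 24.0, 77.3, 41.5)
[302, 60, 107, 40, 2577] (586.2, 33.1, -83.3, 97.7, 34.2)
[611, 251, 29, 50, 997] (414.7, -307.4, 24.0, 66.4, 34.5)
0.55 [74.8, 442.3] (589.8, -31.5, 68.7, 51.6, 42.3)
```

View pics/w17.png

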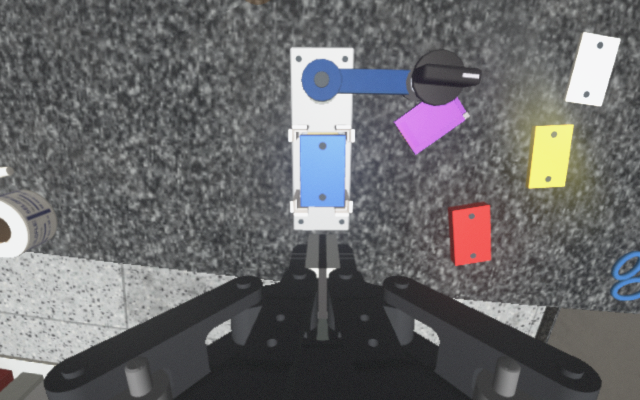

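The blue filler is seated in the nest at about (323,170), square between the guides. The arm is at about 1.5 rad, with its knob at (440,76).

Run:
```python
from h import *
pv=np.array([583.6,64.4]); b=np.radians(186.6)
A=lambda t,z,g=1:(*(pv+95*np.array([np.cos(b+t),np.sin(b+t)])),z,6.6,g)
plan([[A(2.1,275)],[A(2.1,145)],[A(t,145) for t in (1.95,1.8,1.65,1.5,1.35,1.2,1.05,.9)],[A(t,145) for t in (.8,.7,.6,.55,.5,.45)]])
print(A(.45,0),A(.38,0),A(.3,0))
```

```text
[0,0,0.000,0.577,0.328,0.000,1]~2.7 
--
[0,0,0.000,0.000,-0.000,0.520,1]~2.1 
--
[0,0,0.000,-0.051,0.025,0.000,1]~0.2
[0,0,0.000,-0.106,0.042,0.000,1]~0.5
[0,0,0.000,-0.162,0.051,0.000,1]~0.7
[0,0,0.000,-0.219,0.051,0.000,1]~0.9
[0,0,0.000,-0.275,0.043,0.000,1]~1.1
[0,0,0.000,-0.330,0.026,0.000,1]~1.3
[0,0,0.000,-0.381,0.002,0.000,1]~1.5
[0,0,0.000,-0.428,-0.030,-0.000,1]~1.7 
--
[0,0,0.000,-0.029,-0.025,-0.000,1]~0.2
[0,0,0.000,-0.054,-0.053,-0.000,1]~0.3
[0,0,0.000,-0.077,-0.083,-0.000,1]~0.5
[0,0,0.000,-0.088,-0.099,-0.000,1]~0.5
[0,0,0.000,-0.097,-0.115,-0.000,1]~0.6
[0,0,0.000,-0.106,-0.132,-0.000,1]~0.7 
--
(np.float64(503.373836717679), np.float64(13.520114730884352), 0, 6.6, 1) (np.float64(500.01162652330885), np.float64(19.255965847952957), 0, 6.6, 1) (np.float64(496.6712950175789), np.float64(26.080289013626476), 0, 6.6, 1)
```

Emit:
carry_out([
  [0,0,0,0.577,0.328,0,1],
  [0,0,0,0.577,0.328,0,1],
  [0,0,0,0.577,0.328,0,1],
  [0,0,0,0.577,0.328,0,1],
  [0,0,0,0.577,0.328,0,1],
  [0,0,0,0.577,0.328,0,1],
])

```text
clock: 43.05
eef_pos: [640.3, -10.9, 276.9]
tcp_rot: [-3.141, 0.001, 0.117]
contact_force: [-0.4, -0.8, 0.5]
opening: -0.0
grasp_force: 0.0
```

Emit:
carry_out([
  [0,0,0,0,0,0.2,1],
  [0,0,0,0,0,0.4,1],
  [0,0,0,0,0,0.52,1],
  [0,0,0,0,0,0.52,1],
  [0,0,0,0,0,0.52,1],
])

```text
clock: 43.68
eef_pos: [642.1, -11.1, 148.7]
tcp_rot: [3.141, -0.002, 0.117]
contact_force: [0.2, -1.0, 0.3]
opening: 0.0
grasp_force: 0.0
```

Emit:
carry_out([
  [0,0,0,-0.051,0.025,0,1],
  [0,0,0,-0.106,0.042,0,1],
  [0,0,0,-0.162,0.051,0,1],
  [0,0,0,-0.219,0.051,0,1],
  [0,0,0,-0.275,0.043,0,1],
  [0,0,0,-0.33,0.026,0,1],
  [0,0,0,-0.381,0.002,0,1],
  [0,0,0,-0.428,-0.03,0,1],
])

```text
clock: 44.68
eef_pos: [533.4, -16.1, 147.0]
tcp_rot: [3.141, 0.0, 0.116]
contact_force: [1.6, -0.2, 0.4]
opening: -0.001
grasp_force: 0.7
```

Emit:
carry_out([
  [0,0,0,-0.029,-0.025,0,1],
  [0,0,0,-0.054,-0.053,0,1],
  [0,0,0,-0.077,-0.083,0,1],
  [0,0,0,-0.088,-0.099,0,1],
  [0,0,0,-0.097,-0.115,0,1],
  [0,0,0,-0.106,-0.132,0,1],
  [0,0,0,-0.106,-0.132,0,1],
])

```text
clock: 45.55
eef_pos: [503.8, 13.6, 146.9]
tcp_rot: [-3.141, 0.001, 0.116]
contact_force: [0.5, 0.2, -0.6]
opening: 0.001
grasp_force: 0.0
```

Emit:
carry_out([
  [0,0,0,-0.008,-0.012,0,1],
  [0,0,0,-0.013,-0.023,0,1],
  [0,0,0,-0.013,-0.023,0,1],
  [0,0,0,-0.013,-0.023,0,1],
])

```text
clock: 46.05
eef_pos: [500.2, 18.7, 147.0]
tcp_rot: [-3.141, 0.0, 0.116]
contact_force: [-0.1, 0.3, -0.4]
opening: -0.006
grasp_force: 0.0
```

Emit:
carry_out([
  [0,0,0,-0.004,-0.012,0,1],
  [0,0,0,-0.008,-0.022,0,1],
  [0,0,0,-0.008,-0.022,0,1],
  [0,0,0,-0.008,-0.022,0,1],
])

```text
clock: 46.55
eef_pos: [497.6, 24.0, 147.0]
tcp_rot: [-3.141, 0.0, 0.116]
contact_force: [-0.4, 1.0, -0.4]
opening: -0.0
grasp_force: 0.0
```

Run:
```python
from h import *
st(); im=r.grab_frame("scene"); cal=r.get_calibration("scene")
for n in ("scene",):
  for d in r.silhouettes(n,"knob")[:2]: print(round(d['score'],2),d['position'],np.round(back(cal,d['position'][::-1],160),1))
```

```text
t 46.55 p [497.6  24.  147. ] rpy [-180.     0.     6.7] F [-0.4  1.  -0.4] op -0.0 g 0.0
0.61 [205.0, 332.4] [[491.8  42.5]]
```

Emit:
carry_out([
  [0,0,0,-0.003,-0.01,0,1],
  [0,0,0,-0.005,-0.02,0,1],
  [0,0,0,-0.005,-0.02,0,1],
  [0,0,0,-0.005,-0.02,0,1],
])

```text
clock: 47.15
eef_pos: [496.3, 27.7, 147.1]
tcp_rot: [3.139, -0.001, 0.117]
contact_force: [2.0, -8.5, -1.2]
opening: 0.001
grasp_force: 4.2
```

Emit:
carry_out([
  [0,0,0,0,-0.01,0,1],
  [0,0,0,0,-0.01,0,1],
  [0,0,0,0,-0.01,0,1],
  [0,0,0,0,-0.01,0,1],
])

```text
clock: 47.65
eef_pos: [496.4, 28.7, 147.2]
tcp_rot: [3.137, -0.001, 0.118]
contact_force: [2.9, -18.0, -1.6]
opening: -0.0
grasp_force: 8.9
```

The arm is at its stop, since the force rose to 18 N without motion. Now I back off and rise. I use the half-turned wrist so the last joint has range for the clockwise turn.

Emit:
carry_out([
  [0,0,0,0,0.06,0,1],
  [0,0,0,0,0.1,0,1],
  [0,0,0,0,0.1,-0.2,1],
  [0,0,0,0,0.1,-0.4,0],
  [0,0,0,0,0.0,-0.4,0],
  [0,0,0,0,-0.1,-0.4,0],
  [0,0,0,0,-0.1,-0.4,0],
])

```text
clock: 48.52
eef_pos: [492.4, 56.9, 247.1]
tcp_rot: [-3.141, 0.0, 0.118]
contact_force: [0.8, -1.3, -0.2]
opening: 0.498
grasp_force: 0.0
```

Emit:
carry_out([
  [0,0,-0.05,0,0,0,0],
  [0,0,-0.1,0,0,0,0],
  [0,0,-0.15,0,0,0,0],
  [0,0,-0.2,0,0,0,0],
  [0,0,-0.25,0,0,0,0],
  [0,0,-0.3,0,0,0,0],
  [0,0,-0.35,0,0,0,0],
  [0,0,-0.4,0,0,0,0],
])

```text
clock: 49.52
eef_pos: [492.7, 55.1, 246.9]
tcp_rot: [-3.141, 0.0, 1.378]
contact_force: [0.3, 0.5, -0.4]
opening: 0.498
grasp_force: 0.0
```

Emit:
carry_out([
  [0,0,-0.1,0,0,0,0],
  [0,0,-0.2,0,0,0,0],
  [0,0,-0.3,0,0,0,0],
  [0,0,-0.4,0,0,0,0],
  [0,0,-0.5,0,0,0,0],
  [0,0,-0.6,0,0,0,0],
  [0,0,-0.6,0,0,0,0],
  [0,0,-0.6,0,0,0,0],
])

```text
clock: 50.52
eef_pos: [492.6, 55.1, 246.8]
tcp_rot: [-3.141, -0.0, 2.879]
contact_force: [-0.4, 0.2, -0.2]
opening: 0.499
grasp_force: 0.0
```

Run:
```python
from h import *
im=r.grab_frame("wrist"); r.grab_frame("wrist"); st(); print(r.sense()['qpos'].round(2)); cal=r.get_calibration("wrist"); cv2.imwrite("pics/w18.png",im[:,:,::-1])
for d in r.silhouettes("wrist","knob")[:2]: print(round(d['score'],2),d['position'],plate(cal,d['region'],180),plate(cal,d['region'],153))
for d in r.silhouettes("wrist","swing")[:1]: print(round(d['score'],2),d['position'],plate(cal,d['region'],113))
colour(im,cal,(105,120,40),(125,255,255),113)
plan([[(488.5,53,190,186.6,0)]])
```

```text
t 50.62 p [492.6  55.3 246.8] rpy [-180.    -0.   164.7] F [ 0.1 -0.1 -0.3] op 0.501 g 0.0
[ 0.11  0.13  1.89 -0.    1.12 -1.2 ]
0.64 [193.9, 322.4] (483.3, 58.0, 31.6, 44.0, 39.2) (490.3, 56.1, 31.6, 49.7, 44.2)
0.56 [194.0, 320.4] (501.1, 49.0, -36.1, 58.8, 50.1)
[330, 209, 38, 78, 1465] (559.4, 62.8, -5.6, 82.2, 29.6)
[553, 290, 87, 56, 1450] (708.8, 301.2, -68.9, 94.2, 34.7)
[0,0,-0.124,0.013,-0.014,0.228,0]~2.1 
--
```

Emit:
carry_out([
  [0,0,-0.06,0.013,-0.014,0,0],
  [0,0,-0.124,0.013,-0.014,0,0],
  [0,0,-0.124,0.013,-0.014,0,0],
  [0,0,-0.124,0.013,-0.014,0,0],
  [0,0,-0.124,0.013,-0.014,0,0],
])

```text
clock: 51.35
eef_pos: [488.6, 53.5, 247.0]
tcp_rot: [3.142, -0.0, -3.024]
contact_force: [0.5, 0.3, 0.7]
opening: 0.5
grasp_force: 0.0
```

Run:
```python
from h import *
im=r.grab_frame("wrist"); r.grab_frame("wrist"); st(); cal=r.get_calibration("wrist"); cv2.imwrite("pics/w19.png",im[:,:,::-1])
ds=r.silhouettes("wrist","knob")[:2]
for d in ds:
    c=max(cv2.findContours(d['region'].astype(np.uint8),0,1)[0],key=cv2.contourArea)[:,0]
    (u,v),rad=cv2.minEnclosingCircle(c); print(round(d['score'],2),d['position'],(u,v,rad),cv2.boundingRect(c),back(cal,(u,v),153).round(1),back(cal,(u,v),180).round(1))
g=cv2.cvtColor(im,cv2.COLOR_RGB2GRAY)
for z in (180,153): print(z,proj(cal,[(488.5,53,z)]).round(1))
for v in range(120,270,8): print(v,''.join('#' if x<30 else '+' if x<60 else '.' for x in g[v,250:400:2]))
```

```text
t 51.45 p [488.6  53.5 247. ] rpy [ 180.    -0.  -173.2] F [-0.3 -0.5  0. ] op 0.497 g 0.0
0.83 [196.4, 325.2] (322.0, 200.0, 35.355438232421875) (296, 165, 56, 71) [[490.3  52.7]] [[482.6  51.8]]
180 [[322.7 208.2]]
153 [[322.7 197.8]]
120 ...........................................................................
128 ...........................................................................
136 ...........................................................................
144 ...........................................................................
152 ...........................................................................
160 ...........................................................................
168 ...........................................................................
176 ...........................................................................
184 ...........................................................................
192 ...........................................................................
200 ...........................................................................
208 ...........................................................................
216 ...........................................................................
224 ...........................................................................
232 ...........................................................................
240 .............+.............................................+...............
248 ..........+.++.............................................++++.......+++..
256 .........+++.+.............................................+++++...........
264 .......++++++++............................................+++++++........+
```

Emit:
carry_out([
  [0,0,0,0,0,0.15,0],
  [0,0,0,0,0,0.28,0],
  [0,0,0,0,0,0.35,0],
  [0,0,0,0,0,0.36,0],
  [0,0,0,0,0,0.36,0],
  [0,0,0,0,0,0.36,0],
])

```text
clock: 52.25
eef_pos: [489.3, 53.6, 158.0]
tcp_rot: [-3.142, 0.002, -3.021]
contact_force: [0.2, 0.2, -0.1]
opening: 0.497
grasp_force: 0.0
```

Emit:
carry_out([
  [0,0,0,0,0,0,1],
  [0,0,0,0,0,0,1],
  [0,0,0,0,0,0,1],
  [0,0,0,0,0,0,1],
  [0,0,0,0,0,0,1],
], force=60)

```text
clock: 52.88
eef_pos: [488.9, 53.5, 157.2]
tcp_rot: [-3.142, 0.001, -3.021]
contact_force: [1.6, 0.3, 1.9]
opening: 0.125
grasp_force: 62.8
```

Emit:
carry_out([
  [0,0,0,0,0,0.03,1],
  [0,0,0,0,0,0.055,1],
  [0,0,0,0,0,0.072,1],
  [0,0,0,0,0,0.076,1],
  [0,0,0,0,0,0.077,1],
  [0,0,0,0,0,0.077,1],
])

```text
clock: 53.62
eef_pos: [489.2, 53.6, 138.6]
tcp_rot: [-3.142, 0.001, -3.021]
contact_force: [-3.4, -0.0, 18.0]
opening: 0.123
grasp_force: 65.3
```

Emit:
carry_out([
  [0,0,0.05,0,0,0,1],
  [0,0,0.1,0,0,0,1],
  [0,0,0.15,0,0,0,1],
  [0,0,0.2,0,0,0,1],
  [0,0,0.25,0,0,0,1],
  [0,0,0.3,0,0,0,1],
  [0,0,0.35,0,0,0,1],
  [0,0,0.39,0,0,0,1],
])

```text
clock: 54.62
eef_pos: [488.6, 52.6, 138.5]
tcp_rot: [-3.141, 0.001, 2.033]
contact_force: [-4.8, -6.5, 20.9]
opening: 0.128
grasp_force: 65.5
```

Run:
```python
from h import *
st(); print(r.sense()['wrist_torque'])
```

```text
t 54.62 p [488.6  52.6 138.5] rpy [-1.800e+02  1.000e-01  1.165e+02] F [-4.8 -6.5 20.9] op 0.128 g 65.5
[-1.12061712  0.89459666  0.00135768]
```

Emit:
carry_out([
  [0,0,0.03,0,0,0,1],
  [0,0,0.055,0,0,0,1],
  [0,0,0.065,0,0,0,1],
  [0,0,0.065,0,0,0,1],
  [0,0,0.065,0,0,0,1],
])

```text
clock: 55.25
eef_pos: [488.3, 53.2, 138.5]
tcp_rot: [-3.141, 0.001, 1.835]
contact_force: [-5.9, -2.3, 22.0]
opening: 0.126
grasp_force: 66.5
```

Run:
```python
from h import *
st(); print(r.sense()['wrist_torque'])
```

```text
t 55.25 p [488.3  53.2 138.5] rpy [-180.     0.   105.1] F [-5.9 -2.3 22. ] op 0.126 g 66.5
[-0.26683238  0.98300972  0.92046665]
```

The turn reached its stop, with torque up to 0.9 N m. Now I let it rise and release.

Emit:
carry_out([
  [0,0,0,0,0,-0.006,1],
  [0,0,0,0,0,-0.012,1],
  [0,0,0,0,0,-0.018,1],
  [0,0,0,0,0,-0.02,1],
  [0,0,0,0,0,-0.02,1],
])

```text
clock: 55.88
eef_pos: [488.2, 53.3, 142.8]
tcp_rot: [-3.141, 0.001, 1.835]
contact_force: [-3.1, -0.3, 11.5]
opening: 0.128
grasp_force: 65.0
```

Emit:
carry_out([
  [0,0,0,0,0,0,0.3],
  [0,0,0,0,0,0,0],
  [0,0,0,0,0,0,0],
  [0,0,0,0,0,0,0],
  [0,0,0,0,0,-0.15,0],
  [0,0,0,0,0,-0.35,0],
  [0,0,0,0,0,-0.4,0],
  [0,0,0,0,0,-0.4,0],
])

```text
clock: 56.88
eef_pos: [488.9, 53.5, 243.2]
tcp_rot: [3.14, 0.0, 1.833]
contact_force: [-0.2, 1.2, -0.2]
opening: 0.5
grasp_force: 0.0
```

Run:
```python
from h import *
im=r.grab_frame("wrist"); r.grab_frame("wrist"); st(); cal=r.get_calibration("wrist"); cv2.imwrite("pics/w20.png",im[:,:,::-1])
for d in r.silhouettes("wrist","knob")[:2]:
    c=max(cv2.findContours(d['region'].astype(np.uint8),0,1)[0],key=cv2.contourArea)[:,0]
    print(round(d['score'],2),d['position'],cv2.boundingRect(c),plate(cal,d['region'],139))
for z in (166,139): print(z,proj(cal,[(488.5,53,z)]).round(1))
```

```text
t 56.98 p [487.8  53.4 241.5] rpy [-179.9   -0.   105. ] F [-0.5  0.4  0.9] op 0.502 g 0.0
0.89 [195.8, 324.8] (296, 163, 53, 68) (487.1, 51.1, 73.3, 50.7, 42.3)
0.6 [177.0, 352.0] (243, 125, 202, 106) (505.0, 64.9, 7.3, 166.0, 79.2)
166 [[322.  205.5]]
139 [[322.1 195.7]]
```

```bash
python3 -c "
from rig import r
print(r.sign_off())"
```

```text
the job is handed in; nothing more can be done
None
```

I handed the job in: all four cassettes and the blue 15 mm filler are in the nest (51 mm), and the swing arm is back at its stop with the knob turned and, by the last picture, locked; the hand-in gave no verdict.

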